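Gauge the empty rotor pocket and hold the gauge tip under the magnifier

ROBOT

A 6-joint arm with a two-finger parallel gripper is mounted at the origin on a cart in front of the work surface, level with it; the furniture and walls round the work are solid. World frame = base frame: x ahead of the robot, y to its left, z up, the work surface at z = 0. Lengths are in m, angles in degrees, forces in N, time in s.
With the tool pointing down it reaches from about 0.3 to 0.75 m from the base axis. Payload 8.5 kg.
Tool frame: the origin (TCP) lies at the very end of the fingers, on their centre line; the grasp point (between the pads) lies 19 mm behind it (grip_depth is the distance from the TCP to the grasp point, in m); z points along the fingers, y is the direction in which the jaws open and shut (so a half turn about z gives the same grasp; the last joint's range is limited). The gripper opens to 85 mm and grips with 20 to 120 N. Pads are 22 mm wide; open, the fingers measure 114 mm over their backs; the gripper's body (76 mm by 85 mm) begins 54 mm behind the grasp point. The pads swing forward as they close: fully open they stand 13 mm farther back than shut.
Start: joints at [-86.19, 21.807, 74.336, -0, 83.858, -12.336], TCP at [0.153, -0.528, 0.231] pointing down, gripper open.
Joint ranges: [-178.18, 178.18], [-50.72, 133.34], [12.68, 142.11], [-81.47, 261.47], [9.98, 163.14], [-165.26, 165.26]. Speed limits (degrees/s): [136.94, 136.94, 180, 180, 180, 180].

INTERFACE

Orientations are given as a 3x3 rotation matrix whose columns are the frame's x, y, z axes.
In Python, from rig import observe, get_image, close_job, silhouettes, grip_depth gives the robot as it stands. The module is installed in compiled form; this text tells all that it offers.
- The arm moves only by the shell command python3 -m crank 'ROWS' [FORCE]. ROWS is a JSON object of lists of equal length, an entry for each row: "slide": the shift along the tool's x, y, z in m, a list of three; "roll": the turn about the tool's z in rad; "grip": the finger opening in m, from 0 to 0.0854. A call has exactly 8 rows; each row is the pose to reach, as a shift and turn from the pose commanded when the call began, along the tool's axes at that moment; what a row does not reach only later rows make up. A row lasts 1/10 s, in which the tool goes at most 50 mm and 8.59 degrees, less where a joint would pass 70% of its speed; a pose out of reach is approached as far as the arm can. A call with a gripper value outside its range is refused whole. The fingers move at their own pace and stop on an object; FORCE is the grip in N (left out, the last holds). Time passes only in rows, so rows that repeat a pose let the fingers close, or fill a call up. It gives the time, the measured TCP pose, the force and the opening at its end, in the units of the state.
- observe(): the state, without advancing time (a new reading comes with each control period).
- get_image(name): name is "scene" or "top" or "wrist"; returns a dict with "frame" (400x640x3 uint8, red, green, blue), "fx", "fy", "cx", "cy" (pixels), "D" ([k1, k2, p1, p2, k3] as OpenCV has them; the pictures are not rectified), "xyz" and "rotation" of the camera in the world. Camera axes: x right, y down, z forward; pixel columns grow to the right and rows downward; lengths in m; the calibration is good to about 2 mm. A picture is of the moment at which its call begins. There is no depth.
- close_job(): hands the job in, once; it reports no verdict.
Trained networks look in a picture, given as the dict that the camera call returned (one of the last four; its "shot" number tells which), for a name from the list of things; names that differ only in an ending like _2 or _b are one class to them, and where a whole thing is asked for, a point or a joint stands for the part that bears it (a point fixed in the world has none). Each returns a list of dicts, best first, with "confidence" (0 to 1); they miss things now and then, are a little off and sometimes report something else, mostly with a low value. They report only what shows in the picture. A call takes as long as a camera call.
- silhouettes(target, picture): "pixels" (400x640 bool, what is visible of it) and "box" ([centre column, centre row, width, height] in pixels, round what is visible of it).
The state is a dict: "time_s": time; "q": joint angles; "qvel": joint speeds; "joint_efforts": joint torques, N m; "position": TCP position; "tool_rot": TCP orientation; "ft_force": force on the tool from outside, world axes, zero at the start; "wrist_torque": the same for the moment, N m; "grip_width": finger opening in m.
Only numpy, scipy, OpenCV 4.12 (cv2) and the standard library are available. Lean on these libraries where they do the work, as an engineer would, in place of code of your own. Each camera call takes 0.05 s, during which the arm holds its last target.

TASK

One pocket of the centrifuge rotor has lost its tube: check that it is clear to full depth. Draw the depth gauge straight out of its stand, push it gently down the empty angled pocket until its collar stops on the rim, pull it out again, and finish while still holding it: gauge level and still, its measuring tip beneath the middle of the magnifier's lens, half-way between lens and base, touching nothing. Leave the forceps and the marker alone and do not bump the rotor or its tubes with the robot.

Things in the scene. Friction and masses are not known exactly. Their poses are not given: they have to be found in the camera images.
- gauge_handle (a point): centre of the black handle of the loose depth gauge (straight tool, 168 mm, 90 g). Its x axis points from handle to tip. Handle: rounded block 68 mm along x, 18 mm along y (two flats to grip), 24 mm along z; a 9 mm steel neck, a collar and the rod follow. It balances 37 mm in front of this point. At the start it lies level in the stand, z up
- gauge_collar (a point): point on the gauge axis at the stop face (tip side) of its steel collar, 68 mm from the handle centre. Collar: 21 mm diameter, 8 mm thick; the handle ends 26 mm behind it. Axes as the handle's
- gauge_tip (a point): end of the measuring rod, 134 mm from the handle centre along the gauge's x. Rod: steel, 11 mm diameter, 66 mm long from the collar, last 6 mm tapered to 7 mm, dark graduation rings. Axes as the handle's
- gauge_stand: fixed stand, white base 162x60x10 mm. Origin: centre of underside; x = way the stored gauge points. Gauge axis z 58, y 0, handle centre x -60 mm. Grey cheek x -40..-26, top z 70, slot 24 mm wide, open above, floor z 46, carries the handle's front; its rest is free. Grey sleeve x 18..79, bore 14, outside 25 mm, far end closed, covers the rod: the gauge leaves only along -x, by 56 mm or more
- rotor: fixed six-place grey angle rotor, 244 mm diameter, on a black foot; dished rim 108 mm high. Origin: centre of underside, z up. Six steel tube shields, mouths 60 mm from the axis, slope 45 degrees outward and down. The one at -x is empty; five hold capped tubes, caps up to 116 mm high. Black nut in the middle, top 84 mm high
- pocket: the empty tube shield: bore 14 mm, 68 mm deep, outside 24 mm. Origin: centre of its mouth on the rim face where the collar stops, 90 mm above the worktop; z points out of the mouth along the bore (45 degrees up, inward over the rotor). Seated, the gauge's x is along -z and its stop face at this origin; the rod stays 2 mm off the bottom
- magnifier: fixed bench magnifier: white base 150x110x14 mm, a 12 mm steel post 60 mm behind (+x of) its centre, a level lens in a black ring of 100 mm diameter over the base, ring 199 to 211 mm high. Origin: centre of underside; +x points to the post. Open on the other sides; fixed clutter on the robot side of magnifier and rotor is at most 70 mm high
- reading_point (a point): point beneath the middle of the magnifier's lens, half-way between lens and base top: 107 mm above the worktop, 16 mm from the base centre towards -x of the magnifier
- forceps_mid (a point): middle of the steel forceps lying on the worktop (14 x 128 x 8 mm, loose), a bystander
- marker_mid (a point): middle of the lab marker lying on the worktop (14 x 134 x 15 mm, loose), a bystander

How it is judged:
By the outcome, as a careful person would: the job done as asked, in the order asked, and still so for the second after the job is handed in, while the arm keeps its last pose, push and grip.
It also fails if it takes over 64 s, if anything falls off the work surface, if the arm or the gripper's body presses on something with over 40 N, if the wrist force passes 120 N, or if a joint passes its speed limit or range.

## Working session

There is one attempt and no reset: what is moved stays moved. The work goes in short steps, Python scripts to look and compute and a shell command to move; the robot and the scene stay as the last step left them, time stands still between calls to the robot, and variables do not carry over. Pictures are saved under pics/ and viewed, and the job is handed in when it is done.

```bash
mkdir -p pics; ls
cat > h.py <<'E'
import numpy as np, cv2
from rig import observe, get_image, silhouettes, grip_depth
def save(p,name): cv2.imwrite('pics/'+name,p['frame'][:,:,::-1])
def K(p): return np.array([[p['fx'],0,p['cx']],[0,p['fy'],p['cy']],[0,0,1.]])
def ray(p,u,v):
    n=cv2.undistortPoints(np.array([[[u,v]]],float),K(p),np.array(p['D'],float))[0,0]
    d=np.array(p['rotation'])@np.array([n[0],n[1],1]); return np.array(p['xyz'],float),d/np.linalg.norm(d)
def onz(p,u,v,z):
    o,d=ray(p,u,v); return o+d*(z-o[2])/d[2]
def proj(p,P):
    R=np.array(p['rotation']); t=-R.T@np.array(p['xyz'],float)
    return cv2.projectPoints(np.atleast_2d(np.array(P,float)),cv2.Rodrigues(R.T)[0],t,K(p),np.array(p['D'],float))[0][:,0]
def tri(rs):
    A=np.zeros((3,3));b=np.zeros(3)
    for o,d in rs:
        M=np.eye(3)-np.outer(d,d);A+=M;b+=M@o
    x=np.linalg.solve(A,b); return x,[np.linalg.norm((np.eye(3)-np.outer(d,d))@(x-o)) for o,d in rs]
E
python3 - <<'E'
from h import *
print(grip_depth)
for n in ["scene","top","wrist"]:
    p=get_image(n); save(p,n+'0.png'); print(n,p['fx'],p['D'],p['xyz'],np.round(p['rotation'],3).tolist())
    for t in ["gauge_handle","gauge_stand","rotor","magnifier","pocket","forceps_mid","marker_mid"]:
        try:
            for s in silhouettes(t,p)[:2]: print(t,round(s['confidence'],2),np.round(s['box'],1))
        except Exception as e: print(t,e)
s=observe(); print({k:np.round(v,3).tolist() for k,v in s.items()})
E
```

```text
pics
0.0187
scene 404.8248023118099 [-0.01676852  0.          0.          0.          0.        ] [-0.19861241 -1.13725444  0.62806393] [[0.85, -0.213, 0.483], [-0.527, -0.34, 0.779], [-0.002, -0.916, -0.401]]
gauge_handle 0.57 [386.7 228.8  30.8  17.6]
gauge_stand 0.84 [372.5 231.2  49.4  42.9]
rotor 0.7 [351.4 185.3  49.9  41.5]
magnifier 0.54 [274.6 159.4  13.2  58.4]
forceps_mid 0.52 [302.8 236.2  34.2   5.3]
marker_mid 0.56 [352.7 278.4  30.4  23.4]
marker_mid 0.25 [380.6 227.1  29.5  19.4]
top 493.34612773467603 [-0.10260306  0.          0.          0.          0.        ] [ 0.27045389 -0.05932099  1.78791124] [[0.03, -0.991, 0.129], [-1.0, -0.029, 0.009], [-0.005, -0.129, -0.992]]
gauge_handle 0.49 [405.4 193.1  33.8   9.5]
gauge_stand 0.55 [395.1 196.6  48.8  22.7]
magnifier 0.66 [225.4 193.4  43.5  50.4]
marker_mid 0.42 [433.  241.   16.3  32.7]
wrist 310.96385898738635 [0.02087767 0.         0.         0.         0.        ] [ 0.22033992 -0.5082389   0.37389469] [[0.279, -0.922, -0.269], [-0.96, -0.268, -0.078], [-0.0, 0.28, -0.96]]
marker_mid 0.93 [287.9  14.2  18.7  28.5]
{'time_s': 1.2, 'q': [-86.192, 21.807, 74.335, 0.0, 83.859, -12.337], 'qvel': [0.056, 0.058, -0.053, 0.051, 0.032, -0.045], 'joint_efforts': [-0.002, -44.833, -23.147, -0.0, 0.0, 0.0], 'position': [0.153, -0.528, 0.231], 'tool_rot': [[0.961, 0.278, 0.0], [0.278, -0.961, 0.0], [0.0, -0.0, -1.0]], 'ft_force': [0.736, 0.498, 0.737], 'wrist_torque': [-0.026, 0.014, -0.029], 'grip_width': 0.085}
```

View pics/scene0.png

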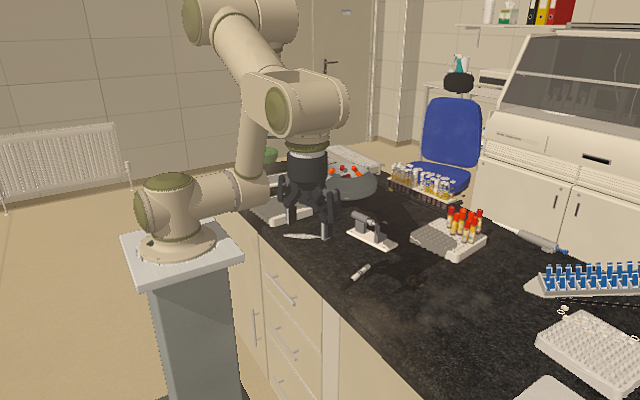

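View pics/top0.png

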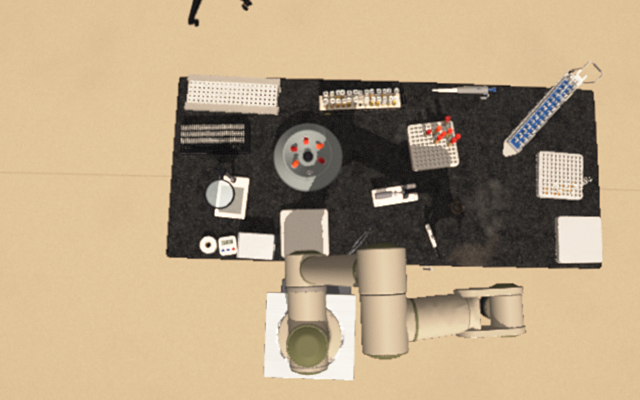

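View pics/wrist0.png

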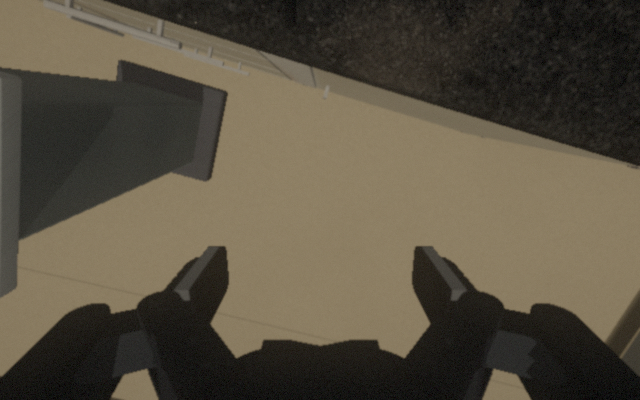

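Run:
```python
import cv2
a=cv2.imread('pics/scene0.png')[120:300,240:440]; cv2.imwrite('pics/scene0c.png',cv2.resize(a,None,fx=3.3,fy=3.3,interpolation=2))
a=cv2.imread('pics/top0.png')[140:280,190:460]; cv2.imwrite('pics/top0c.png',cv2.resize(a,None,fx=2.9,fy=2.9,interpolation=2))
```

```text
(no output)
```

View pics/scene0c.png

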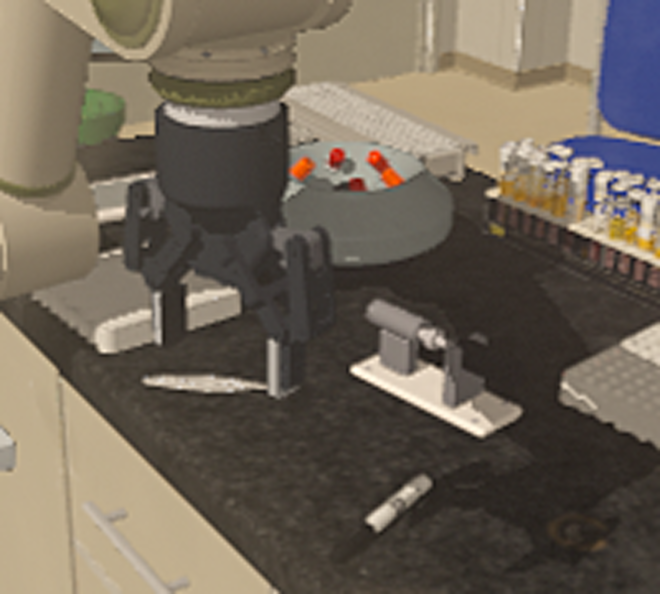

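View pics/top0c.png

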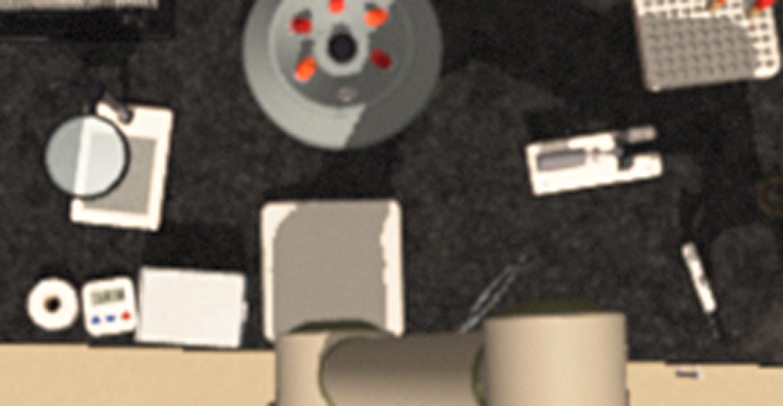

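Run:
```python
from h import *
p=get_image("top"); q=get_image("scene")
print(observe()['time_s'])
for n,u,v,z in [("stand",395,196.5,.01),("handle",387,195,.058),("rotor rim",307.5,157,.1),("nut",308,156,.084),("pocket",310.5,172.5,.09),("lens",220,194,.205),("magbase",232,198.5,.014),("post",229,178,.1),("box",305,232,.05),("forceps",358,240,0.005)]:
    print(n,np.round(onz(p,u,v,z),3))
```

```text
1.3
stand [ 0.507 -0.297  0.01 ]
handle [ 0.505 -0.262  0.058]
rotor rim [0.625 0.022 0.1  ]
nut [0.632 0.021 0.084]
pocket [0.573 0.01  0.09 ]
lens [0.473 0.298 0.205]
magbase [0.482 0.296 0.014]
post [0.543 0.293 0.1  ]
box [0.367 0.024 0.05 ]
forceps [ 0.346 -0.166  0.005]
```

```bash
python3 -m crank '{"slide":[[0.04,-0.005,-0.01],[0.09,-0.01,-0.02],[0.14,-0.02,-0.02],[0.19,-0.03,-0.02],[0.24,-0.035,-0.02],[0.29,-0.04,-0.02],[0.34,-0.045,-0.02],[0.39,-0.05,-0.02]],"roll":[-0.14,-0.28,-0.42,-0.56,-0.7,-0.84,-0.98,-1.12],"grip":[0.0854,0.0854,0.0854,0.0854,0.0854,0.0854,0.0854,0.0854]}'
```

```text
time_s: 2.1
position: [0.5116, -0.3722, 0.2514]
tool_rot: [[0.162, 0.987, 0.0], [0.987, -0.162, -0.0], [-0.0, 0.0, -1.0]]
ft_force: [0.0, 0.2, 0.6]
grip_width: 0.0855
```

```bash
python3 -m crank '{"slide":[[0,0,0],[0,0,0],[0,0,0],[0,0,0],[0,0,0],[0,0,0],[0,0,0],[0,0,0]],"roll":[-0.14,-0.28,-0.3,-0.3,-0.3,-0.3,-0.3,-0.3],"grip":[0.0854,0.0854,0.0854,0.0854,0.0854,0.0854,0.0854,0.0854]}'
python3 - <<'E'
from h import *
for n in ["wrist","top"]:
    p=get_image(n); save(p,n+'1.png'); print(np.round(p['xyz'],3))
    for t in ["gauge_handle","gauge_collar","gauge_stand","rotor","magnifier"]:
        for s in silhouettes(t,p)[:1]: print(t,round(s['confidence'],2),np.round(s['box'],1))
print(observe()['time_s'])
E
python3 -c "
import cv2
a=cv2.imread('pics/top1.png')[130:260,190:460]; cv2.imwrite('pics/top1c.png',cv2.resize(a,None,fx=2.9,fy=2.9,interpolation=2))"
```

```text
time_s: 2.9
position: [0.5097, -0.3734, 0.2514]
tool_rot: [[-0.13, 0.992, 0.0], [0.992, 0.13, -0.0], [-0.0, 0.0, -1.0]]
ft_force: [0.2, 0.1, 0.5]
grip_width: 0.0857
[ 0.499 -0.303  0.394]
gauge_handle 0.61 [335.5 132.3  23.6 110.2]
gauge_collar 0.59 [335.4 131.1  15.8 112.4]
gauge_stand 0.97 [332.1  81.2  60.9 162.4]
[ 0.27  -0.059  1.788]
gauge_stand 0.78 [383.8 198.6  23.9  17.4]
rotor 0.81 [309.  158.9  69.6  71.5]
magnifier 0.96 [226.6 192.4  44.2  48.9]
3.5
```

View pics/wrist1.png

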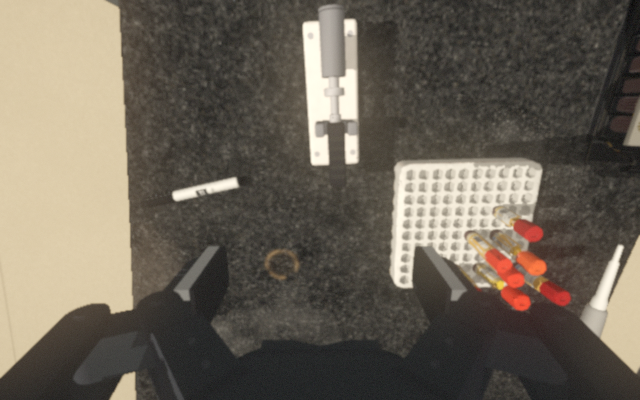

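View pics/top1c.png

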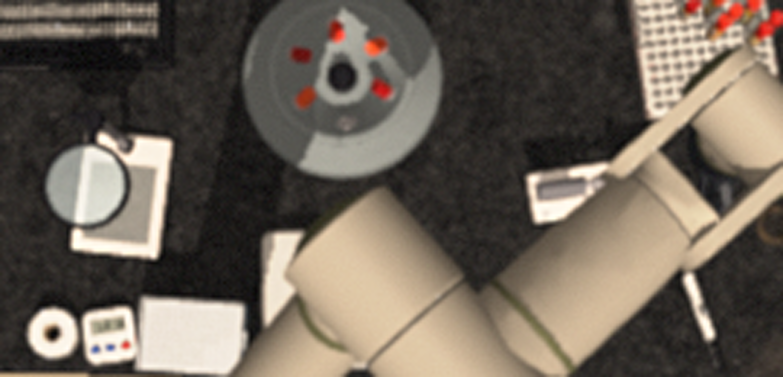

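Run:
```python
import cv2
a=cv2.imread('pics/wrist1.png')[0:200,270:400]; cv2.imwrite('pics/w1c.png',cv2.resize(a,None,fx=3,fy=3,interpolation=2))
a=cv2.imread('pics/wrist1.png')[90:210,290:390].astype(float)*3; cv2.imwrite('pics/w1d.png',cv2.resize(a.clip(0,255).astype('uint8'),None,fx=5,fy=5,interpolation=2))
```

```text
(no output)
```

View pics/w1c.png

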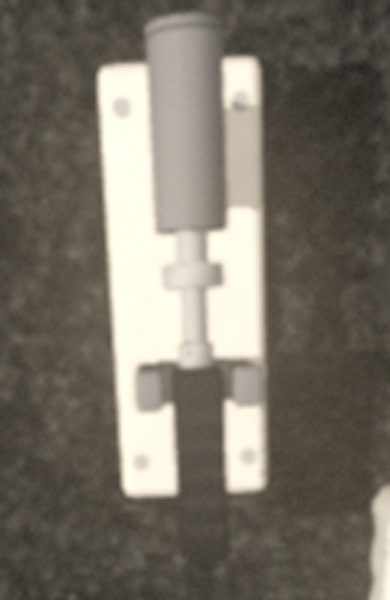

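View pics/w1d.png

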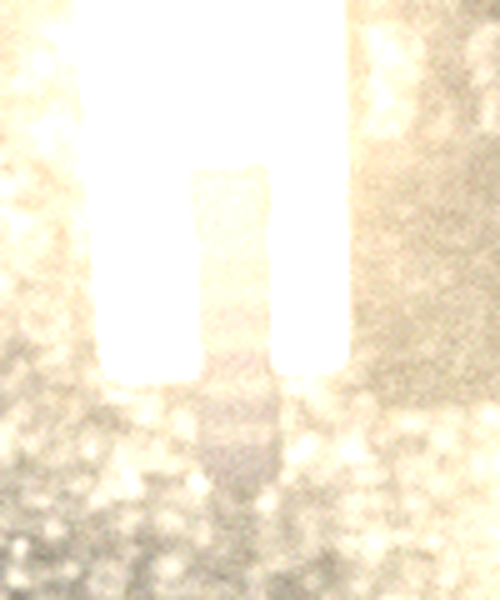

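```bash
cat > stand.py <<'E'
from h import *
from scipy.optimize import least_squares
def fit(obs,x0,free_z=False):
    # obs list of (p, localpt, u, v); pose x,y,psi
    def f(X):
        c,s=np.cos(X[2]),np.sin(X[2]); r=[]
        for p,l,u,v in obs:
            P=[X[0]+c*l[0]-s*l[1],X[1]+s*l[0]+c*l[1],l[2]+(X[3] if free_z else 0)]
            r+=list(proj(p,P)[0]-[u,v])
        return np.array(r)
    return least_squares(f,x0,loss='soft_l1'),f
E
python3 - <<'E'
from stand import *
p=get_image("wrist")
# local: x toward +y far end(top of image); y: left of gauge dir = world -x
C=[((.081,.030,.01),302.7,21.7),((.081,-.03,.01),356.7,19),((-.081,-.03,.01),358.7,164),((-.081,.03,.01),311,165.3)]
extra=[((.018,0,.0705),270+190/3,230/3),((-.026,0,.058),270+195/3,363/3)]
obs=[(p,)+c for c in C]
r,f=fit(obs,[.507,-.297,1.7]); print(r.x,np.degrees(r.x[2]),np.round(r.fun,1))
r,f=fit(obs,[.507,-.297,1.7,0],True); print(r.x,np.degrees(r.x[2]),np.round(r.fun,1))
X=r.x;c,s=np.cos(X[2]),np.sin(X[2])
for l in [(.079,.0125,.058),(.079,-.0125,.058),(.018,0,.0705),(-.026,0,.07),(-.008,0,.058),(.008,0,.058+.0105),(-.094,0,.07),(-.094,0,.046),(-.04,.012,.07),(-.04,-.012,.07)]:
    q=proj(p,[X[0]+c*l[0]-s*l[1],X[1]+s*l[0]+c*l[1],l[2]])[0]; print(l,np.round(q,1),np.round((q-[270,0])*3))
E
```

```text
[ 0.51320549 -0.29396362  1.75087387] 100.31768314476773 [-0.2 -0.2  0.3 -0.5  0.1  0.2 -0.2  1.2]
[ 0.51326731 -0.2936543   1.75046354 -0.00300677] 100.29417284976682 [ 0.   0.1  0.2 -0.1 -0.2 -0.5 -0.1  0.5]
(0.079, 0.0125, 0.058) [318.4   9.7] [145.  29.]
(0.079, -0.0125, 0.058) [344.6   8.3] [224.  25.]
(0.018, 0, 0.0705) [334.2  76.6] [193. 230.]
(-0.026, 0, 0.07) [335.7 123. ] [197. 369.]
(-0.008, 0, 0.058) [334.6 104.4] [194. 313.]
(0.008, 0, 0.0685) [334.5  87.6] [193. 263.]
(-0.094, 0, 0.07) [337.8 187.6] [203. 563.]
(-0.094, 0, 0.046) [336.6 182.2] [200. 546.]
(-0.04, 0.012, 0.07) [324.5 137.5] [163. 412.]
(-0.04, -0.012, 0.07) [347.8 136.3] [233. 409.]
```

```bash
python3 -m crank '{"slide":[[0.003,0.008,0.03],[0.0064,0.0174,0.06],[0.0064,0.0174,0.09],[0.0064,0.0174,0.11],[0.0064,0.0174,0.12],[0.0064,0.0174,0.12],[0.0064,0.0174,0.12],[0.0064,0.0174,0.12]],"roll":[-0.02,-0.05,-0.05,-0.05,-0.05,-0.05,-0.05,-0.05],"grip":[0.06,0.06,0.06,0.06,0.06,0.06,0.06,0.06]}'
python3 - <<'E'
from h import *
p=get_image("wrist"); save(p,'wrist2.png')
X=[.5132,-.294,1.7507];c,s=np.cos(X[2]),np.sin(X[2])
im=p['frame'][:,:,::-1].copy()
for l in [(.079,.0125,.058),(.079,-.0125,.058),(.018,0,.0705),(-.026,0.009,.07),(-.026,-0.009,.07),(.008,0,.058+.0105),(-.094,0.009,.07),(-.094,-.009,.07),(-.072,0.009,.07),(-.072,-.009,.07),(-.081,.03,.01),(-.081,-.03,.01)]:
    q=proj(p,[X[0]+c*l[0]-s*l[1],X[1]+s*l[0]+c*l[1],l[2]])[0]; cv2.circle(im,tuple(int(round(a)) for a in q),2,(0,255,0),-1)
cv2.imwrite('pics/wrist2a.png',im); s=observe(); print(s['position'],s['tool_rot'])
E
```

```text
time_s: 4.35
position: [0.5266, -0.3652, 0.1328]
tool_rot: [[-0.18, 0.984, 0.002], [0.984, 0.18, -0.002], [-0.002, 0.001, -1.0]]
ft_force: [-0.6, -0.3, -0.1]
grip_width: 0.0598
[ 0.52652569 -0.36510284  0.13261266] [[-0.1799996   0.98366544  0.00156146]
 [ 0.98366494  0.18000204 -0.0015964 ]
 [-0.00185139  0.00124861 -0.99999751]]
```

View pics/wrist2a.png

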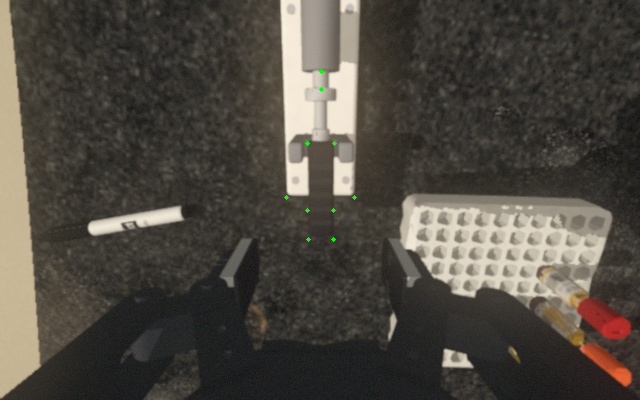

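Run:
```python
from h import *
p=get_image("wrist"); R=np.array(observe()['tool_rot'])
g=np.array([.5261,-.3648])
for u,v,z in [(405,200,.05),(405,200,.03),(405,290,.05),(600,330,.1),(580,360,.12)]:
    w=onz(p,u,v,z); d=w-np.array([*g,z]); print(u,v,z,np.round(w,3),'tool xy',np.round(R.T@d,3)[:2])
print(R.T@(np.array([.5261,-.3648,.0393])-np.array(observe()['position'])))
```

```text
405 200 0.05 [ 0.589 -0.352  0.05 ] tool xy [0.001 0.064]
405 200 0.03 [ 0.596 -0.358  0.03 ] tool xy [-0.005  0.07 ]
405 290 0.05 [ 0.609 -0.428  0.05 ] tool xy [-0.077  0.07 ]
600 330 0.1 [ 0.72  -0.403  0.1  ] tool xy [-0.073  0.184]
580 360 0.12 [ 0.694 -0.413  0.12 ] tool xy [-0.078  0.156]
[ 0.00045341 -0.00040887  0.09312008]
```

Clear of the rack at a narrow opening. Descend and grip.

```bash
python3 -m crank '{"slide":[[0,0,0],[0,0,0.02],[0,0,0.045],[0,0,0.07],[0,0,0.085],[0,0,0.093],[0,0,0.093],[0,0,0.093]],"roll":[0,0,0,0,0,0,0,0],"grip":[0.034,0.034,0.034,0.034,0.034,0.034,0.034,0.034]}'; python3 -m crank '{"slide":[[0,0,0],[0,0,0],[0,0,0],[0,0,0],[0,0,0],[0,0,0],[0,0,0],[0,0,0]],"roll":[0,0,0,0,0,0,0,0],"grip":[0.012,0.012,0.012,0.012,0.012,0.012,0.012,0.012]}' 50;python3 - <<'E'
from h import *
p=get_image("wrist"); save(p,'wrist3.png'); print(observe()['wrist_torque'])
E
```

```text
time_s: 5.25
position: [0.5266, -0.3651, 0.0392]
tool_rot: [[-0.18, 0.984, 0.001], [0.984, 0.18, -0.001], [-0.001, 0.001, -1.0]]
ft_force: [0.1, -0.1, 0.8]
grip_width: 0.0342
time_s: 6.05
position: [0.5266, -0.3651, 0.0394]
tool_rot: [[-0.18, 0.984, 0.001], [0.984, 0.18, -0.001], [-0.002, 0.001, -1.0]]
ft_force: [0.4, -0.3, 6.2]
grip_width: 0.0172
[0.19480415 0.04229777 0.05133431]
```

View pics/wrist3.png

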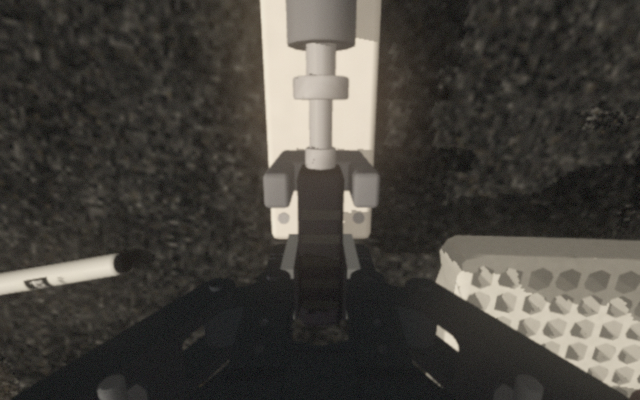

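```bash
python3 -m crank '{"slide":[[0,0,-0.0005],[0,0,-0.001],[-0.003,0,-0.001],[-0.006,0,-0.001],[-0.01,0,-0.001],[-0.014,0,-0.001],[-0.018,0,-0.001],[-0.02,0,-0.001]],"roll":[0,0,0,0,0,0,0,0],"grip":[0.012,0.012,0.012,0.012,0.012,0.012,0.012,0.012]}' 50;python3 - <<'E'
from h import *
p=get_image("wrist"); save(p,'wrist4.png'); print(observe()['wrist_torque'])
E
```

```text
time_s: 6.9
position: [0.5297, -0.385, 0.039]
tool_rot: [[-0.18, 0.984, -0.0], [0.984, 0.18, 0.0], [0.0, -0.0, -1.0]]
ft_force: [0.4, 1.3, 0.8]
grip_width: 0.0174
[-0.05756367  0.01774865  0.00779201]
```

View pics/wrist4.png

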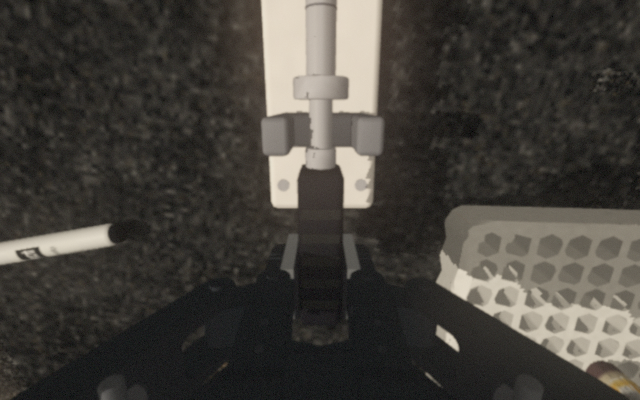

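```bash
python3 -m crank '{"slide":[[-0.006,0,0],[-0.013,0,0],[-0.02,0,0],[-0.027,0,0],[-0.034,0,0],[-0.041,0,0],[-0.047,0,0],[-0.05,0,0]],"roll":[0,0,0,0,0,0,0,0],"grip":[0.012,0.012,0.012,0.012,0.012,0.012,0.012,0.012]}' 50;python3 - <<'E'
from h import *
p=get_image("wrist"); save(p,'wrist5.png'); print(observe()['wrist_torque'])
E
```

```text
time_s: 7.75
position: [0.5388, -0.4343, 0.0392]
tool_rot: [[-0.18, 0.984, 0.0], [0.984, 0.18, -0.0], [-0.0, 0.0, -1.0]]
ft_force: [-0.4, -0.0, -1.7]
grip_width: 0.0171
[-0.0234439   0.06134414 -0.00175847]
```

View pics/wrist5.png

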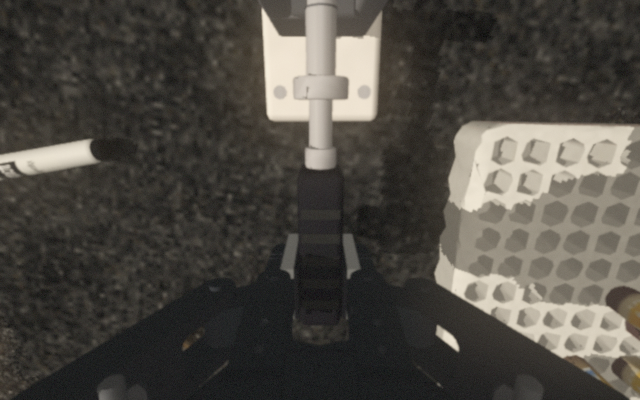

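```bash
python3 -m crank '{"slide":[[0,0,-0.01],[0,0,-0.03],[0,0,-0.06],[0,0,-0.1],[0,0,-0.14],[0.02,0,-0.18],[0.05,0,-0.22],[0.09,-0.01,-0.26]],"roll":[0,0,0,0,-0.05,-0.12,-0.22,-0.34],"grip":[0.012,0.012,0.012,0.012,0.012,0.012,0.012,0.012]}' 50;python3 - <<'E'
from h import *
s=observe();R=np.array(s['tool_rot']);
print(R.T@(np.array([.5,.15,.35])-s['position']),np.degrees(np.arctan2(R[1,0],R[0,0])))
E
```

```text
time_s: 8.6
position: [0.5149, -0.3506, 0.2967]
tool_rot: [[-0.502, 0.865, 0.002], [0.865, 0.502, -0.001], [-0.002, 0.001, -1.0]]
ft_force: [0.7, 0.2, 0.2]
grip_width: 0.0172
[ 0.44042222  0.23826333 -0.05394127] 120.11195734274312
```

```bash
python3 -m crank '{"slide":[[0.03,0.016,-0.01],[0.07,0.038,-0.02],[0.11,0.06,-0.03],[0.15,0.08,-0.04],[0.19,0.1,-0.054],[0.23,0.125,-0.054],[0.27,0.146,-0.054],[0.31,0.168,-0.054]],"roll":[-0.1,-0.22,-0.34,-0.46,-0.58,-0.7,-0.82,-0.94],"grip":[0.012,0.012,0.012,0.012,0.012,0.012,0.012,0.012]}' 50;python3 - <<'E'
from h import *
s=observe();R=np.array(s['tool_rot']);
print(R.T@(np.array([.5,.15,.35])-s['position']),np.degrees(np.arctan2(R[1,0],R[0,0])))
E
```

```text
time_s: 9.4
position: [0.5055, 0.0029, 0.3492]
tool_rot: [[-0.995, 0.104, 0.001], [0.104, 0.995, -0.0], [-0.001, -0.0, -1.0]]
ft_force: [0.2, -0.1, -2.1]
grip_width: 0.0171
[ 0.02078956  0.14573526 -0.00085214] 174.00443942359985
```

```bash
python3 -m crank '{"slide":[[0.005,0.04,0],[0.01,0.08,0],[0.015,0.115,0],[0.02,0.14,0],[0.02,0.146,0],[0.02,0.146,0],[0.02,0.146,0],[0.02,0.146,0]],"roll":[-0.03,-0.06,-0.1,-0.1,-0.1,-0.1,-0.1,-0.1],"grip":[0.012,0.012,0.012,0.012,0.012,0.012,0.012,0.012]}' 50;python3 - <<'E'
from h import *
p=get_image("wrist"); save(p,'wrist6.png'); 
for t in ["rotor","magnifier"]:
    for s in silhouettes(t,p)[:1]: print(t,round(s['confidence'],2),np.round(s['box'],1))
E
```

```text
time_s: 10.2
position: [0.5026, 0.147, 0.3483]
tool_rot: [[-1.0, 0.011, 0.0], [0.011, 1.0, -0.0], [-0.0, -0.0, -1.0]]
ft_force: [-0.4, 0.1, -1.1]
grip_width: 0.0173
rotor 0.85 [227.  226.9 146.  133.8]
magnifier 0.73 [464.8 163.5 167.9 151. ]
```

View pics/wrist6.png

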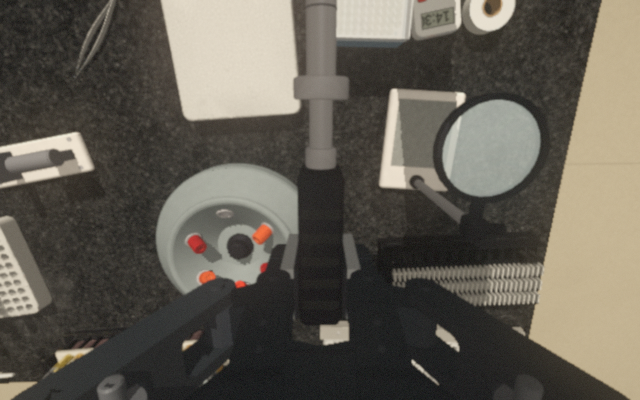

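Run:
```python
import cv2
im=cv2.imread('pics/wrist6.png')
a=im[155:305,150:310]; cv2.imwrite('pics/w6r.png',cv2.resize(a,None,fx=4,fy=4,interpolation=2))
a=im[80:250,370:560]; cv2.imwrite('pics/w6m.png',cv2.resize(a,None,fx=3.5,fy=3.5,interpolation=2))
im=cv2.imread('pics/top1.png')
a=im[115:205,265:350]; cv2.imwrite('pics/t1r.png',cv2.resize(a,None,fx=6,fy=6,interpolation=2))
a=im[165:225,200:255]; cv2.imwrite('pics/t1m.png',cv2.resize(a,None,fx=8,fy=8,interpolation=2))
```

```text
(no output)
```

View pics/w6r.png

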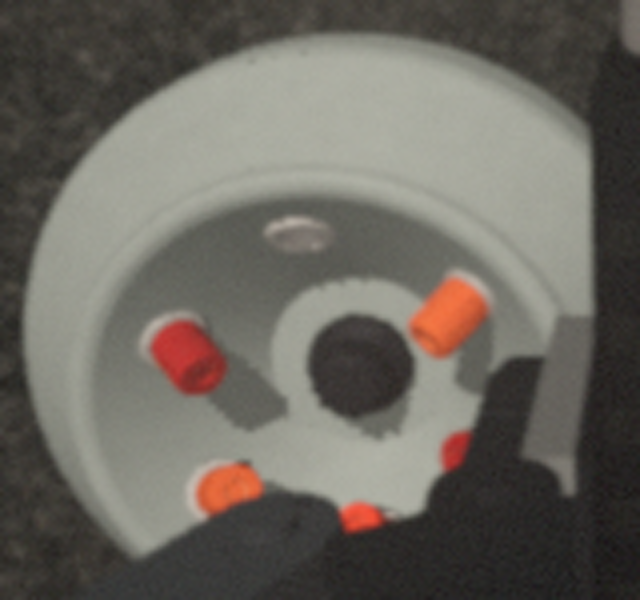

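View pics/w6m.png

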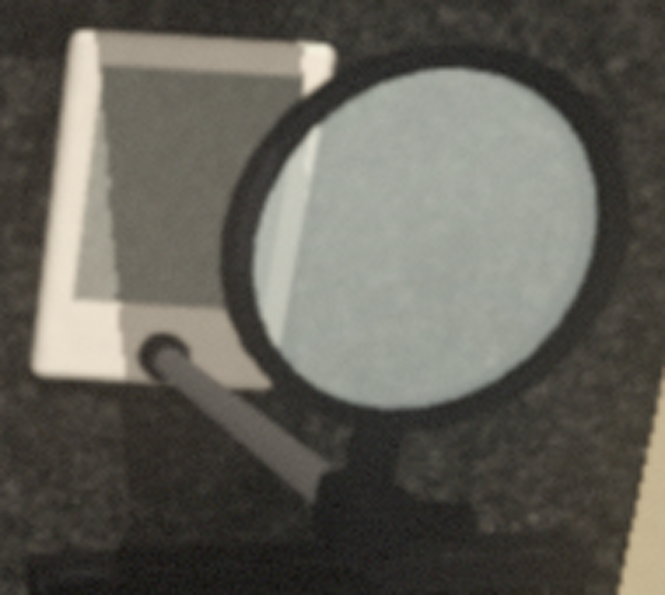

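View pics/t1r.png

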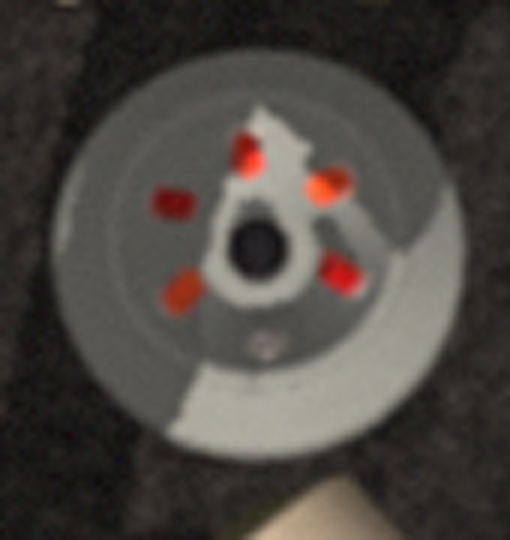

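View pics/t1m.png

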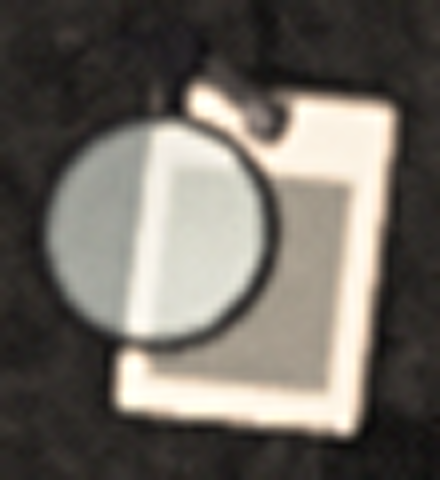

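Run:
```python
from stand import *
w=get_image("wrist"); t=get_image("top")
def T(a,b): x,e=tri([ray(w,*a),ray(t,*b)]); print(np.round(x,4),np.round(e,4)); return x
print('nut');n=T((239.5,245.8),(308,156.5))
print('pocket');q=T((224.8,213.5),(309.5,172.7))
print('ring');r=T((491.4,146.9),(220.1,194.1))
print('z-known nut .084',onz(w,239.5,245.8,.084),onz(t,308,156.5,.084))
print('pocket .09',onz(w,224.8,213.5,.09),onz(t,309.5,172.7,.09))
print('ring .205',onz(w,491.4,146.9,.205),onz(t,220.1,194.1,.205))
# magnifier base: +x = +world x approx, +y left = world +y
obs=[(w,(-.075,-.055,.014),390.6,88.6),(w,(.075,-.055,.014),379.4,186.9),(w,(-.075,.055,.014),466,93),
(t,(.075,-.055,.014),249.4,177.5),(t,(-.075,-.055,.014),244.75,219.4),(t,(-.075,.055,.014),214.4,216),(t,(.075,.055,.014),223,176),(w,(.06,0,.014),416.6,181.4)]
m,f=fit(obs,[.48,.3,0]);print(m.x,np.degrees(m.x[2]),np.round(m.fun,1))
c,s=np.cos(m.x[2]),np.sin(m.x[2]);print('reading',m.x[0]-.016*c,m.x[1]-.016*s)
np.savez('x6.npz',wx=w['xyz'],wr=w['rotation'])
```

```text
nut
[0.6374 0.0228 0.0555] [0.001 0.001]
pocket
[0.5744 0.0143 0.0829] [0.0016 0.0016]
ring
[0.4687 0.2924 0.2267] [0.0012 0.0012]
z-known nut .084 [0.62470287 0.03152482 0.084     ] [0.6305446  0.02076167 0.084     ]
pocket .09 [0.57343327 0.01717952 0.09      ] [0.57171478 0.01324797 0.09      ]
ring .205 [0.47051555 0.30416734 0.205     ] [0.47264612 0.2972378  0.205     ]
[ 0.48918259  0.30058737 -0.06449001] -3.695005388487451 [-0.3 -0.3 -0.4  1.3  0.1 -0.7 -1.4  0.2 -1.4 -1.  -1.  -0.5 -4.6 -1.
 -1.7 -0.6]
reading 0.47321584722018384 0.30161849415509356
```

```bash
python3 -m crank '{"slide":[[0.004,-0.007,0],[0.008,-0.014,0],[0.012,-0.021,0],[0.016,-0.028,0],[0.02,-0.036,0],[0.024,-0.044,0],[0.028,-0.052,0],[0.03,-0.057,0]],"roll":[0.1,0.24,0.38,0.52,0.66,0.8,0.94,1.08],"grip":[0.012,0.012,0.012,0.012,0.012,0.012,0.012,0.012]}' 40;python3 - <<'E'
from h import *
s=observe();R=np.array(s['tool_rot']);
print(R.T@(np.array([.472,.09,.1685])-s['position']),np.degrees(np.arctan2(R[1,0],R[0,0])))
E
```

```text
time_s: 11.25
position: [0.4717, 0.0908, 0.3482]
tool_rot: [[-0.457, 0.889, 0.0], [0.889, 0.457, -0.0], [-0.0, -0.0, -1.0]]
ft_force: [0.6, 0.4, -1.5]
grip_width: 0.0172
[-8.00213069e-04 -3.34491372e-05  1.79735415e-01] 117.19723574167092
```

```bash
python3 -m crank '{"slide":[[0,0,0],[0,0,0],[0,0,0.02],[0,0,0.05],[0,0,0.085],[0,0,0.12],[0,0,0.15],[0,0,0.17]],"roll":[0.1,0.24,0.38,0.475,0.475,0.475,0.475,0.475],"grip":[0.012,0.012,0.012,0.012,0.012,0.012,0.012,0.012]}' 40;python3 - <<'E'
from h import *
p=get_image("wrist"); save(p,'wrist7.png');p=get_image("scene"); save(p,'scene7.png');
s=observe();R=np.array(s['tool_rot']);
print(R.T@(np.array([.472,.129,.1685])-s['position']),np.degrees(np.arctan2(R[1,0],R[0,0])))
im=p['frame'][100:260,200:420,::-1]; cv2.imwrite('pics/scene7c.png',cv2.resize(im,None,fx=3.4,fy=3.4,interpolation=2))
E
```

```text
time_s: 12.05
position: [0.4712, 0.0912, 0.1762]
tool_rot: [[-0.006, 1.0, -0.002], [1.0, 0.006, 0.0], [0.0, -0.002, -1.0]]
ft_force: [0.6, 0.1, -0.8]
grip_width: 0.0174
[0.03776388 0.00146905 0.00755198] 90.32754269458943
```

View pics/wrist7.png

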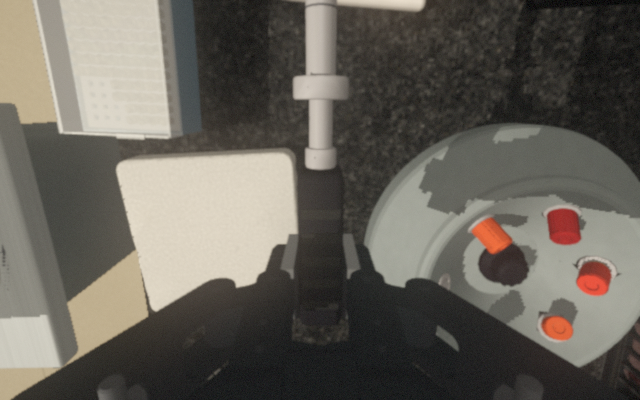

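View pics/scene7c.png

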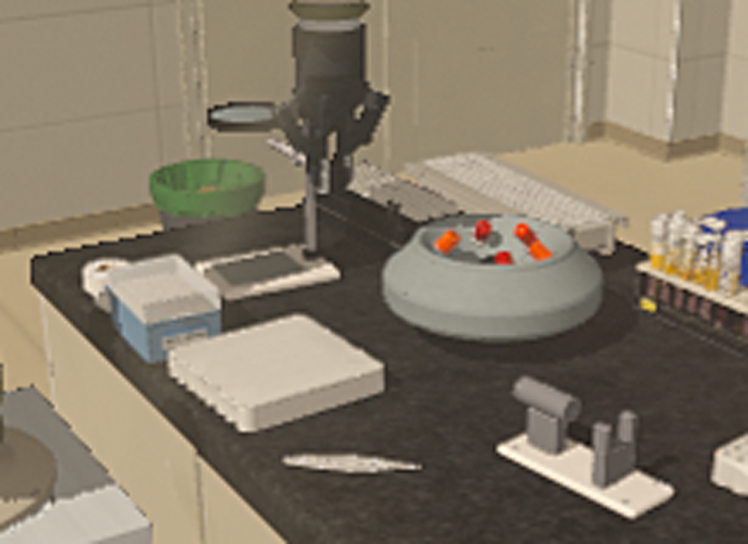

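Run:
```python
from h import *
p=get_image("scene")
x=np.load('x6.npz'); w=dict(get_image("wrist")); w['xyz']=x['wx']; w['rotation']=x['wr']
t=get_image("top")
rs=[ray(p,271.2,134.1),ray(w,491.4,146.9)]
print(tri(rs)); print(tri(rs+[ray(t,220.1,194.1)]))
for z in (.199,.205,.211): print(proj(p,[.472,.300,z]))
print(proj(p,[.472,.25,.205]),proj(p,[.472,.35,.205]),proj(p,[.422,.3,.205]),proj(p,[.522,.3,.205]))
```

```text
(array([0.47035676, 0.30443088, 0.2047287 ]), [np.float64(0.00022616238378906636), np.float64(0.00022616238378913724)])
(array([0.47030707, 0.30002939, 0.20677643]), [np.float64(0.002229174838321913), np.float64(0.00279187048531254), np.float64(0.0038025288575713584)])
[[272.18231837 135.69433621]]
[[272.1107314  134.22732414]]
[[272.03895427 132.75601231]]
[[277.72286054 137.07975513]] [[266.76452956 131.51033574]] [[260.58076897 136.01368441]] [[283.30388417 132.49497399]]
```

```bash
python3 -m crank '{"slide":[[0,0,0.004],[0,0,0.0085],[0.008,0,0.0085],[0.018,0,0.0085],[0.028,0,0.0085],[0.036,0,0.0085],[0.042,0,0.0085],[0.042,0,0.0085]],"roll":[0,0,0,0,0,0,0,0],"grip":[0.012,0.012,0.012,0.012,0.012,0.012,0.012,0.012]}' 30;python3 - <<'E'
from h import *
p=get_image("scene"); save(p,'scene8.png');
s=observe();print(s['position'],s['ft_force'],s['wrist_torque'])
im=p['frame'][90:170,240:330,::-1]; cv2.imwrite('pics/scene8c.png',cv2.resize(im,None,fx=7,fy=7,interpolation=2))
E
```

```text
time_s: 13.1
position: [0.4716, 0.1342, 0.1697]
tool_rot: [[-0.007, 1.0, 0.0], [1.0, 0.007, 0.0], [0.0, 0.0, -1.0]]
ft_force: [-0.0, -0.6, -1.2]
grip_width: 0.0176
[0.47166511 0.13375682 0.16964304] [ 0.12965234 -0.83501472 -1.53398311] [-0.07972197 -0.01540052 -0.00741501]
```

View pics/scene8c.png

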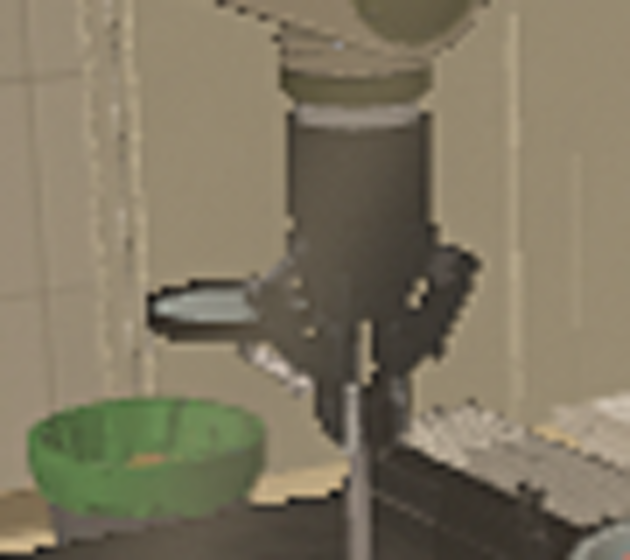

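```bash
python3 -m crank '{"slide":[[0,0,-0.003],[0,0,-0.006],[0,0,-0.01],[0.0005,0,-0.015],[0.001,0,-0.02],[0.0015,0,-0.026],[0.002,0,-0.032],[0.003,0,-0.036]],"roll":[0,0,0,0,0,0,0,0],"grip":[0.012,0.012,0.012,0.012,0.012,0.012,0.012,0.012]}' 30;python3 - <<'E'
from h import *
p=get_image("wrist"); save(p,'wrist9.png');
s=observe();print(s['position'],s['ft_force'],s['wrist_torque'])
E
```

```text
time_s: 13.95
position: [0.4717, 0.1365, 0.2063]
tool_rot: [[-0.006, 1.0, 0.0], [1.0, 0.006, 0.0], [0.0, 0.0, -1.0]]
ft_force: [0.7, -0.1, -3.9]
grip_width: 0.0171
[0.47177682 0.13655425 0.20666145] [-1.25813111 -2.10458947 -3.5962371 ] [-0.64327854  0.02616645 -0.01036106]
```

View pics/wrist9.png

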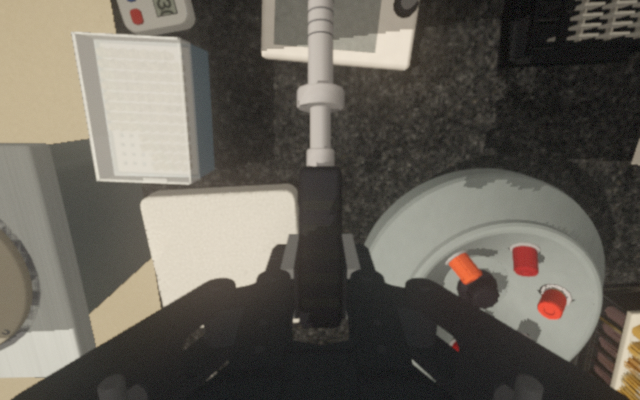

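```bash
python3 -m crank '{"slide":[[0.002,0,-0.007],[0.0045,0,-0.014],[0.0075,0,-0.022],[0.011,0,-0.03],[0.015,0,-0.037],[0.019,0,-0.043],[0.0235,0,-0.049],[0.0285,0,-0.055]],"roll":[0,0,0,0,0,0,0,0],"grip":[0.012,0.012,0.012,0.012,0.012,0.012,0.012,0.012]}' 30;python3 - <<'E'
from h import *
p=get_image("wrist"); save(p,'wrist10.png');p=get_image("scene"); save(p,'scene10.png');
s=observe();print(s['position'],s['ft_force'],s['wrist_torque'])
im=p['frame'][90:170,240:330,::-1]; cv2.imwrite('pics/scene10c.png',cv2.resize(im,None,fx=7,fy=7,interpolation=2))
E
```

```text
time_s: 14.8
position: [0.4714, 0.1652, 0.261]
tool_rot: [[-0.006, 1.0, -0.0], [1.0, 0.006, -0.0], [-0.0, -0.0, -1.0]]
ft_force: [0.3, -1.2, -4.6]
grip_width: 0.0176
[0.47164528 0.16549879 0.26153039] [ 1.31007716e-03 -1.74544282e+00 -2.70325163e+00] [-0.34193988  0.09540404 -0.00520403]
```

View pics/wrist10.png

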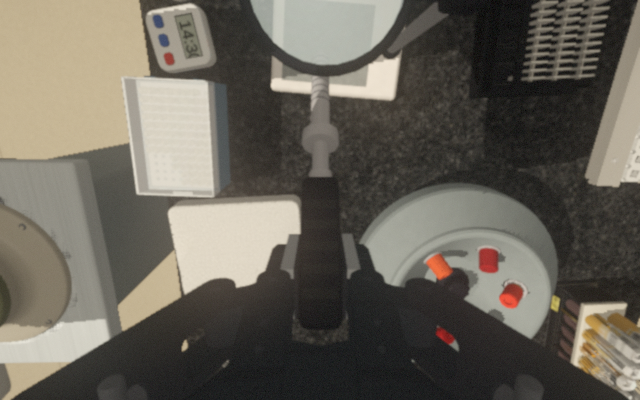

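View pics/scene10c.png

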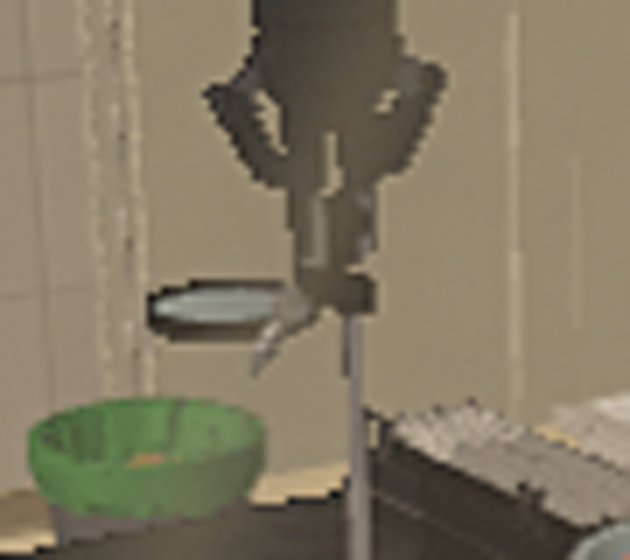

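```bash
cat >> h.py <<'E'
def gpt(s,th,d,off=0.):
    R=np.array(s['tool_rot']); g=np.array(s['position'])-R[:,2]*.0187
    t=np.radians(th)
    return g+R[:,0]*(d*np.cos(t)+off*np.sin(t))+R[:,2]*(d*np.sin(t)-off*np.cos(t))
E
python3 - <<'E'
from h import *
s=observe(); p=get_image("wrist")
for th in (0,35,40,45,50): print(th,*[np.round(proj(p,gpt(s,th,d)),1)[0] for d in (46,72,80,146) for d in [d/1000]])
E
```

```text
0 [322.2 168.9] [322.4 101.9] [322.5  79.4] [ 323.2 -151.1]
35 [321.8 174.7] [321.7 128.4] [321.7 115.1] [321.6  18.5]
40 [321.7 178. ] [321.6 134.9] [321.6 122.7] [321.5  36.5]
45 [321.7 181.8] [321.6 141.8] [321.6 130.7] [321.4  53.7]
50 [321.6 186. ] [321.5 149.1] [321.5 138.9] [321.3  70.2]
```

```bash
python3 -m crank '{"slide":[[-0.01,0,0.002],[-0.03,0,0],[-0.05,0,-0.02],[-0.06,0.01,-0.04],[-0.06,0.025,-0.06],[-0.06,0.04,-0.07],[-0.06,0.06,-0.07],[-0.06,0.085,-0.07]],"roll":[0,0,0,-0.12,-0.26,-0.4,-0.54,-0.68],"grip":[0.012,0.012,0.012,0.012,0.012,0.012,0.012,0.012]}' 50; python3 -m crank '{"slide":[[0,0,0],[0,0,0],[0,0,0],[0,0,0],[0,0,0],[0,0,0],[0,0,0],[0,0,0]],"roll":[-0.14,-0.28,-0.42,-0.56,-0.7,-0.84,-0.88,-0.88],"grip":[0.012,0.012,0.012,0.012,0.012,0.012,0.012,0.012]}' 50
python3 - <<'E'
from h import *
p=get_image("wrist"); save(p,'wrist11.png');np.savez('x11.npz',wx=p['xyz'],wr=p['rotation'])
im=p['frame'][:,:,::-1]; cv2.imwrite('pics/w11c.png',cv2.resize(im[150:330,150:320],None,fx=3.3,fy=3.3,interpolation=2))
E
```

```text
time_s: 15.75
position: [0.5575, 0.1047, 0.3313]
tool_rot: [[-0.638, 0.77, 0.002], [0.77, 0.638, 0.001], [-0.001, 0.002, -1.0]]
ft_force: [0.7, 0.3, -1.5]
grip_width: 0.0173
time_s: 16.55
position: [0.557, 0.1048, 0.3306]
tool_rot: [[-1.0, 0.005, 0.0], [0.005, 1.0, 0.001], [-0.0, 0.001, -1.0]]
ft_force: [-0.6, 0.8, 0.0]
grip_width: 0.0176
```

View pics/wrist11.png

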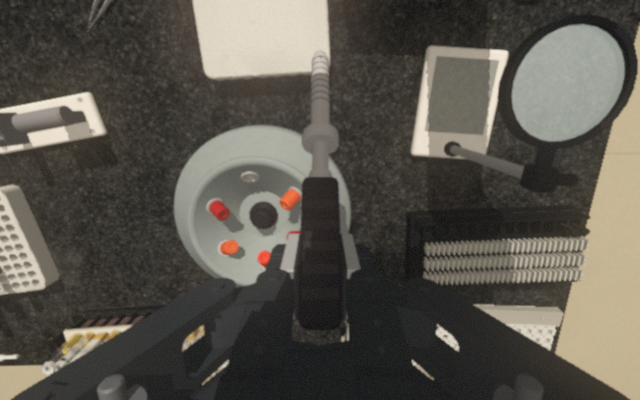

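Run:
```python
import cv2
im=cv2.imread('pics/wrist11.png')[118:290,168:308]; cv2.imwrite('pics/w11c.png',cv2.resize(im,None,fx=4.5,fy=4.5,interpolation=2)[:600*2])
im=cv2.imread('pics/wrist11.png')[155:275,185:310]; cv2.imwrite('pics/w11d.png',cv2.resize(im,None,fx=5,fy=5,interpolation=2))
```

```text
(no output)
```

View pics/w11d.png

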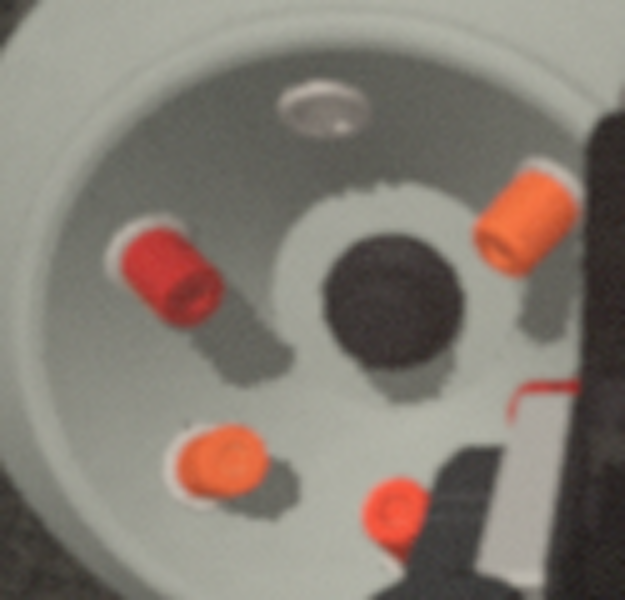

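Run:
```python
from stand import *
w=dict(get_image("wrist")); x=np.load('x11.npz'); w['xyz']=x['wx']; w['rotation']=x['wr']
def cap(a,r=.040,z=.110): a=np.radians(180+a); return (r*np.cos(a),r*np.sin(a),z)
# image left = world -y (wrist at psi180): rotor local +y = world +y = image right
caps=[(60,224.4,213.8),(-60,285,205.6),(120,232.4,247),(180,265,257)]
obs=[(w,(-.06,0,.09),249.8,176.8)]+[(w,cap(a),u,v) for a,u,v in caps]
r,f=fit(obs,[.63,.02,0]); print(r.x,np.degrees(r.x[2]),np.round(r.fun,1))
c,s=np.cos(r.x[2]),np.sin(r.x[2]); print('pocket',r.x[0]-.06*c,r.x[1]-.06*s)
print('mouth ray at .09',onz(w,249.8,176.8,.09)); print('nut',onz(w,263.6,215,.084),onz(w,263.6,215,.075))
def both(X):
  return [np.round(proj(w,[X[0]-.06*np.cos(X[2]),X[1]-.06*np.sin(X[2]),.09])[0],1)]
print(both(r.x))
```

```text
[0.63245096 0.02631399 0.16028558] 9.183687327967863 [-0.  -0.1  1.8  2.1 -3.9  1.5  1.6 -2.  -1.  -2.1]
pocket 0.5732200509230624 0.016737986034882697
mouth ray at .09 [0.57339294 0.01676844 0.09      ]
nut [0.62684456 0.03017307 0.084     ] [0.63012998 0.0284351  0.075     ]
[array([249.8, 176.7])]
```

Run:
```python
from h import *
from scipy.optimize import least_squares
w=dict(get_image("wrist")); x=np.load('x11.npz'); w['xyz']=x['wx']; w['rotation']=x['wr']
caps=[(60,224.4,213.8),(-60,285,205.6),(120,232.4,247),(180,265,257)]
def f(X):
    R=[]
    for a,u,v,r,z in [(0,249.8,176.8,.06,.09)]+[(a,u,v,X[3],X[4]) for a,u,v in caps]:
        t=np.radians(180+a)+X[2]; R+=list(proj(w,[X[0]+r*np.cos(t),X[1]+r*np.sin(t),z])[0]-[u,v])
    return np.array(R)
for sgn in (1,):
    r=least_squares(f,[.63,.02,.1,.04,.11]); print(r.x,np.degrees(r.x[2]),np.round(r.fun,1))
    r=least_squares(lambda X:f([*X[:3],X[3],.09+(.06-X[3])]),[.63,.02,.1,.04]); print(r.x,np.degrees(r.x[2]),np.round(r.fun,1))
# outer rim circle overlay
X=r.x; im=cv2.imread('pics/wrist11.png')
for R_,z in ((.122,.06),(.095,.108),(.012,.084)):
    for t in np.linspace(0,2*np.pi,90): 
        q=proj(w,[X[0]+R_*np.cos(t),X[1]+R_*np.sin(t),z])[0]; cv2.circle(im,tuple(int(round(a)) for a in q),0,(0,255,0),-1)
cv2.imwrite('pics/w11e.png',cv2.resize(im[110:300,160:340],None,fx=3.1,fy=3.1))
```

```text
[0.63311483 0.02679199 0.15358812 0.0441856  0.1073867 ] 8.79995118116891 [ 0.7  0.3 -0.3  0.5 -0.5 -0.5 -0.  -0.7  0.2  0.3]
[0.63367872 0.0264759  0.15183797 0.04433489] 8.69967503389115 [ 0.6  0.8 -0.2  0.4 -0.5 -0.5  0.  -0.9  0.1  0.2]
```

View pics/w11e.png

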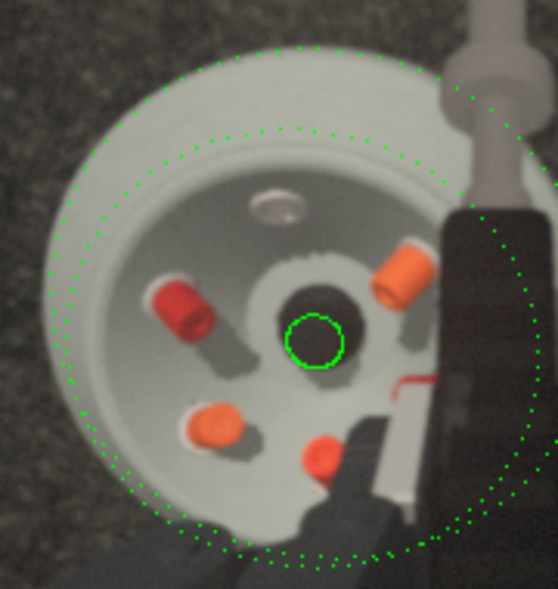

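```bash
python3 -m crank '{"slide":[[-0.02,-0.01,0],[-0.05,-0.022,0],[-0.08,-0.036,0.01],[-0.11,-0.05,0.025],[-0.135,-0.062,0.04],[-0.149,-0.067,0.05],[-0.149,-0.067,0.05],[-0.149,-0.067,0.05]],"roll":[-0.04,-0.08,-0.12,-0.157,-0.157,-0.157,-0.157,-0.157],"grip":[0.012,0.012,0.012,0.012,0.012,0.012,0.012,0.012]}' 50;  python3 - <<'E'
from h import *
p=get_image("wrist"); save(p,'wrist12.png')
s=observe();R=np.array(s['tool_rot']);print(np.degrees(np.arctan2(R[1,0],R[0,0])))
a=np.radians(8.7);u=np.array([np.cos(a)*.7071,np.sin(a)*.7071,.7071]);P=np.array([.5735,.0172,.09])
for d in (.176,.161): print(d,R.T@(P+u*d-[0,0,.0187]-s['position']))
print([np.round(proj(p,gpt(s,th,.146)),1) for th in (40,45,50)],proj(p,P))
E
```

```text
time_s: 17.5
position: [0.7053, 0.0378, 0.2808]
tool_rot: [[-0.988, -0.151, -0.0], [-0.151, 0.988, 0.0], [0.0, 0.0, -1.0]]
ft_force: [-0.2, -0.3, -0.0]
grip_width: 0.0174
-171.27713805384053
0.176 [ 0.00889432 -0.00066395  0.08597823]
0.161 [ 0.01951353 -0.0006577   0.096572  ]
[array([[319.6,  37.3]]), array([[319.6,  54.5]]), array([[319.6,  70.9]])] [[319.05429025  37.13998672]]
```

View pics/wrist12.png

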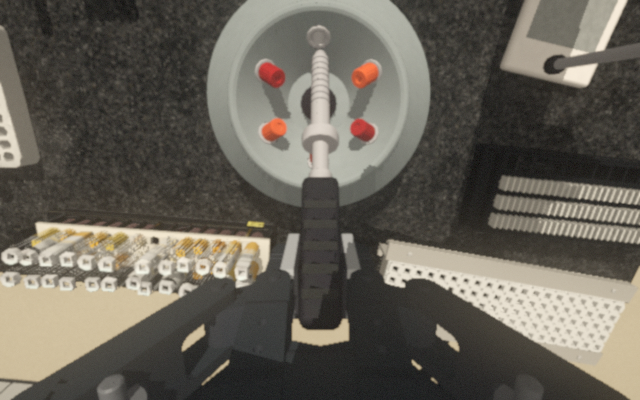

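```bash
python3 -m crank '{"slide":[[0.002,-0.0005,0.015],[0.004,-0.0005,0.035],[0.006,-0.0005,0.055],[0.008,-0.0005,0.075],[0.009,-0.0005,0.086],[0.009,-0.0005,0.086],[0.009,-0.0005,0.086],[0.009,-0.0005,0.086]],"roll":[0,0,0,0,0,0,0,0],"grip":[0.012,0.012,0.012,0.012,0.012,0.012,0.012,0.012]}' 50;  python3 - <<'E'
from h import *
p=get_image("wrist"); save(p,'wrist13.png')
im=p['frame'][:,:,::-1]; cv2.imwrite('pics/w13c.png',cv2.resize(im[0:160,220:420],None,fx=3.7,fy=3.7,interpolation=2))
s=observe();R=np.array(s['tool_rot']);print(np.degrees(np.arctan2(R[1,0],R[0,0])),s['position'])
a=np.radians(8.7);u=np.array([np.cos(a)*.7071,np.sin(a)*.7071,.7071]);P=np.array([.5735,.0172,.09])
for d in (.161,.08): print(d,R.T@(P+u*d-[0,0,.0187]-s['position']))
print([np.round(proj(p,gpt(s,th,.146)),1) for th in (40,45,50)],proj(p,P))
E
```

```text
time_s: 18.35
position: [0.6972, 0.0359, 0.1963]
tool_rot: [[-0.988, -0.152, 0.003], [-0.152, 0.988, -0.0], [-0.003, -0.001, -1.0]]
ft_force: [-0.4, 0.3, -0.3]
grip_width: 0.017
-171.27253434371204 [0.69709664 0.03586222 0.19601789]
0.161 [0.01117807 0.00025953 0.01085007]
0.08 [0.06857907 0.00032038 0.06799896]
[array([[319.3,  37.5]]), array([[319.3,  54.6]]), array([[319.4,  71. ]])] [[319.91263833  25.38470735]]
```

View pics/w13c.png

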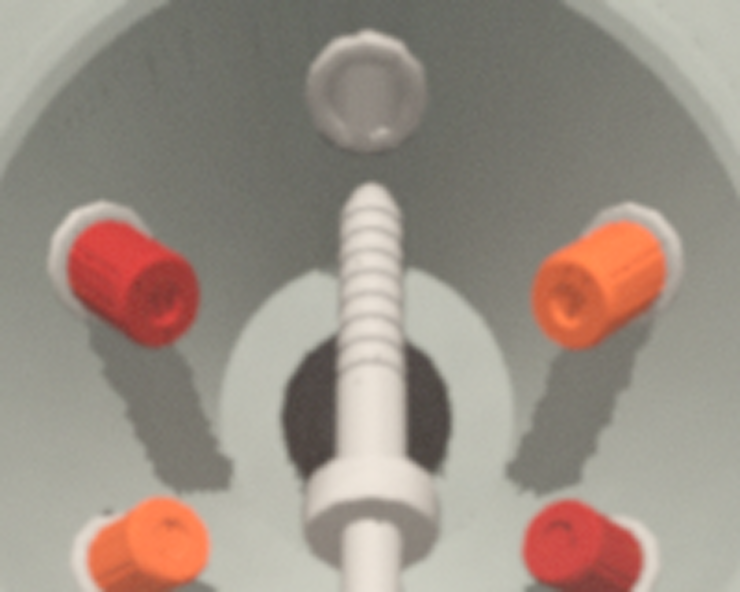

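```bash
python3 -m crank '{"slide":[[0.004,-0.0003,0.004],[0.009,-0.0005,0.009],[0.014,-0.0005,0.0137],[0.018,-0.0005,0.0177],[0.021,-0.0005,0.0207],[0.024,-0.0005,0.0237],[0.027,-0.0005,0.0267],[0.0288,-0.0005,0.0285]],"roll":[0,0,0,0,0,0,0,0],"grip":[0.012,0.012,0.012,0.012,0.012,0.012,0.012,0.012]}' 50;  python3 - <<'E'
from h import *
p=get_image("wrist"); save(p,'wrist14.png')
im=p['frame'][:,:,::-1]; cv2.imwrite('pics/w14c.png',cv2.resize(im[0:160,220:420],None,fx=3.7,fy=3.7,interpolation=2))
s=observe();print(s['position'],s['ft_force'],s['wrist_torque'])
E
```

```text
time_s: 19.2
position: [0.668, 0.0309, 0.1659]
tool_rot: [[-0.988, -0.152, -0.0], [-0.152, 0.988, 0.0], [0.0, 0.0, -1.0]]
ft_force: [0.5, 0.4, -1.1]
grip_width: 0.0172
[0.6678783  0.03090816 0.16569935] [-0.17855222  0.77728156 -1.48947193] [-0.00927853 -0.04837457  0.02937183]
```

View pics/w14c.png

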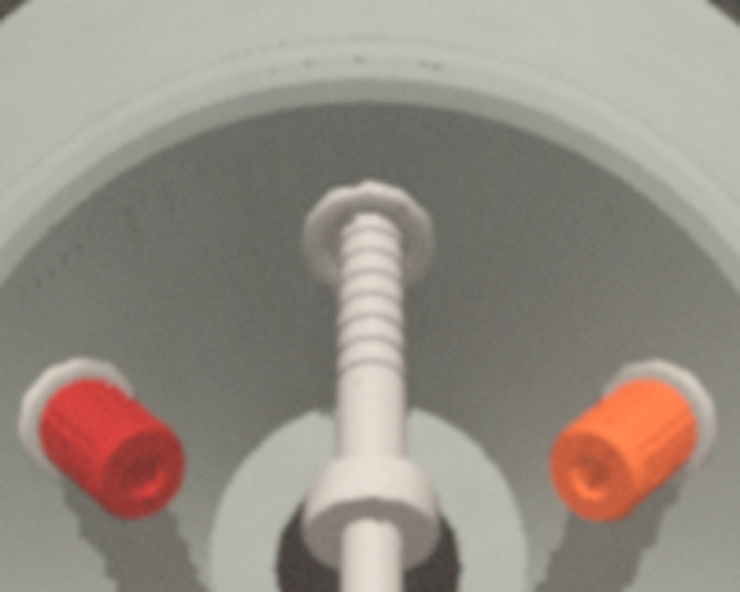

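```bash
python3 -m crank '{"slide":[[0.002,-0.0003,0.002],[0.005,-0.0003,0.005],[0.008,-0.0003,0.008],[0.011,-0.0003,0.011],[0.014,-0.0003,0.014],[0.017,-0.0003,0.017],[0.02,-0.0003,0.02],[0.02,-0.0003,0.02]],"roll":[0,0,0,0,0,0,0,0],"grip":[0.012,0.012,0.012,0.012,0.012,0.012,0.012,0.012]}' 30;  python3 - <<'E'
from h import *
p=get_image("wrist"); save(p,'wrist15.png')
im=p['frame'][:,:,::-1]; cv2.imwrite('pics/w15c.png',cv2.resize(im[0:160,220:420],None,fx=3.7,fy=3.7,interpolation=2))
s=observe();print(s['position'],s['ft_force'],s['wrist_torque'])
E
```

```text
time_s: 20.05
position: [0.6481, 0.0276, 0.1457]
tool_rot: [[-0.988, -0.152, -0.001], [-0.152, 0.988, 0.0], [0.001, 0.0, -1.0]]
ft_force: [-0.1, 0.3, -0.6]
grip_width: 0.017
[0.64842256 0.02758594 0.14602438] [-0.11460133  0.29450414 -0.62060456] [ 0.01998825 -0.03774955  0.02535075]
```

View pics/w15c.png

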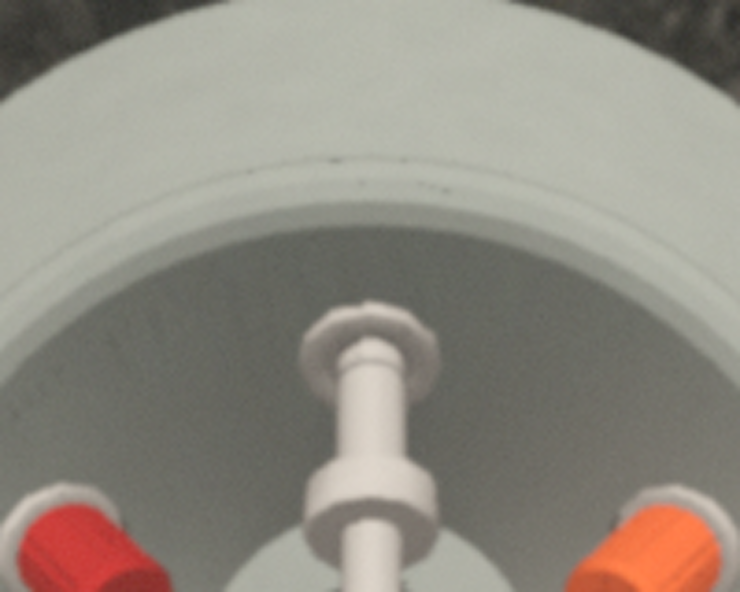

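```bash
python3 -m crank '{"slide":[[0.002,0,0.002],[0.0045,0,0.0045],[0.007,0,0.007],[0.0095,0,0.0095],[0.012,0,0.012],[0.014,0,0.014],[0.0155,0,0.0155],[0.0155,0,0.0155]],"roll":[0,0,0,0,0,0,0,0],"grip":[0.012,0.012,0.012,0.012,0.012,0.012,0.012,0.012]}' 30;  python3 - <<'E'
from h import *
p=get_image("wrist"); save(p,'wrist16.png')
im=p['frame'][:,:,::-1]; cv2.imwrite('pics/w16c.png',cv2.resize(im[0:200,220:420],None,fx=3,fy=3,interpolation=2))
s=observe();print(s['position'],s['ft_force'],s['wrist_torque'])
E
```

```text
time_s: 20.9
position: [0.6331, 0.0253, 0.1305]
tool_rot: [[-0.988, -0.152, -0.0], [-0.152, 0.988, 0.0], [0.0, 0.0, -1.0]]
ft_force: [-0.1, -0.4, -0.0]
grip_width: 0.0172
[0.63324756 0.02524833 0.13062112] [-0.47586949  0.31053383 -2.06871093] [ 0.01884749 -0.02582556  0.06181627]
```

View pics/w16c.png

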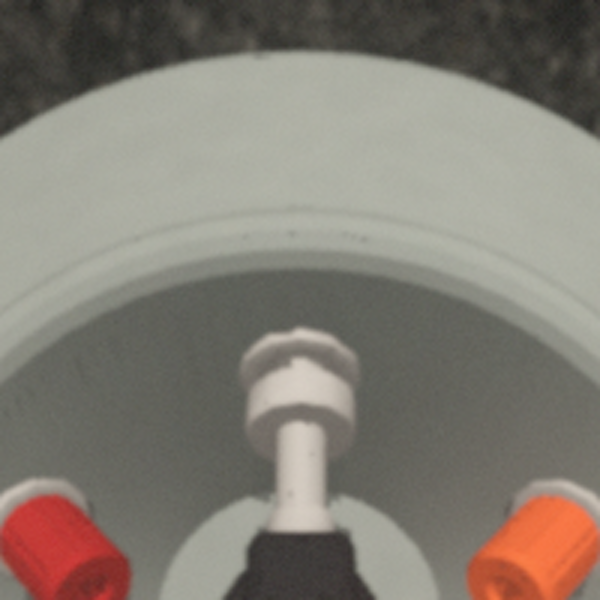

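```bash
python3 -m crank '{"slide":[[0.001,0,0.001],[0.0017,0,0.0017],[0.0023,0,0.0023],[0.0028,0,0.0028],[0.0032,0,0.0032],[0.0036,0,0.0036],[0.004,0,0.004],[0.0043,0,0.0043]],"roll":[0,0,0,0,0,0,0,0],"grip":[0.012,0.012,0.012,0.012,0.012,0.012,0.012,0.012]}' 40;  python3 - <<'E'
from h import *
p=get_image("wrist"); save(p,'wrist17.png')
im=p['frame'][:,:,::-1]; cv2.imwrite('pics/w17c.png',cv2.resize(im[80:180,270:370],None,fx=6,fy=6,interpolation=2))
s=observe();print(s['position'],s['ft_force'],s['wrist_torque'])
E
```

```text
time_s: 21.75
position: [0.63, 0.0247, 0.1274]
tool_rot: [[-0.988, -0.152, 0.003], [-0.152, 0.988, 0.0], [-0.003, -0.0, -1.0]]
ft_force: [3.6, 1.0, 6.0]
grip_width: 0.0173
[0.62996744 0.02468394 0.12741013] [3.07053031 1.62361868 4.45467286] [ 0.29977416 -0.40911344 -0.03095485]
```

View pics/w17c.png

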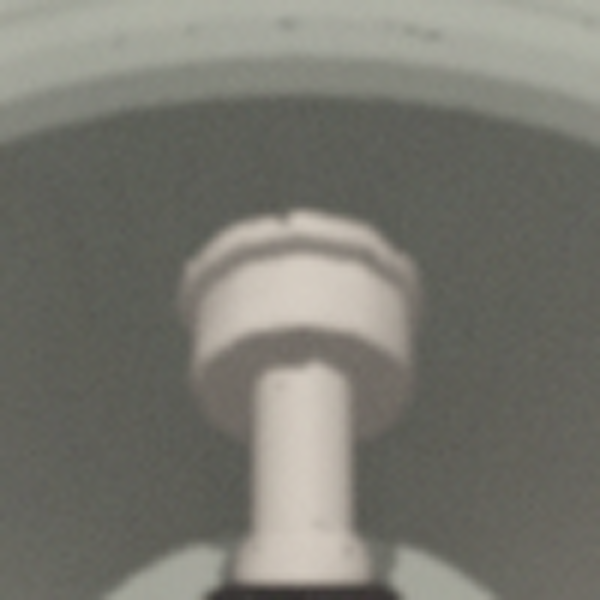

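```bash
python3 -m crank '{"slide":[[0.0003,0,0.0003],[0.0006,0,0.0006],[0.0009,0,0.0009],[0.0012,0,0.0012],[0.0014,0,0.0014],[0.0016,0,0.0016],[0.0016,0,0.0016],[0.0016,0,0.0016]],"roll":[0,0,0,0,0,0,0,0],"grip":[0.012,0.012,0.012,0.012,0.012,0.012,0.012,0.012]}' 40;  python3 - <<'E'
from h import *
p=get_image("wrist"); save(p,'wrist18.png')
im=p['frame'][:,:,::-1]; cv2.imwrite('pics/w18c.png',cv2.resize(im[80:180,270:370],None,fx=6,fy=6,interpolation=2))
s=observe();print(s['position'],s['ft_force'],s['wrist_torque'])
E
```

```text
time_s: 22.6
position: [0.6298, 0.0246, 0.1275]
tool_rot: [[-0.988, -0.152, 0.008], [-0.152, 0.988, 0.0], [-0.008, -0.001, -1.0]]
ft_force: [6.5, 3.0, 11.8]
grip_width: 0.0173
[0.6298478  0.02464165 0.12751162] [ 6.66815603  2.0962742  12.1414456 ] [ 0.58816833 -0.79226032 -0.0918195 ]
```

View pics/w18c.png

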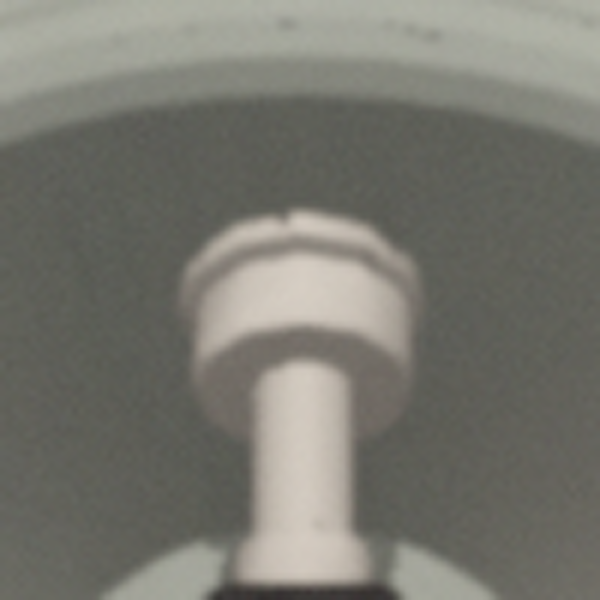

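```bash
python3 -m crank '{"slide":[[-0.001,0,-0.001],[-0.0025,0,-0.0025],[-0.005,0,-0.005],[-0.009,0,-0.009],[-0.014,0,-0.014],[-0.019,0,-0.019],[-0.024,0,-0.024],[-0.028,0,-0.028]],"roll":[0,0,0,0,0,0,0,0],"grip":[0.012,0.012,0.012,0.012,0.012,0.012,0.012,0.012]}' 50;  python3 -m crank '{"slide":[[-0.005,0,-0.005],[-0.01,0,-0.01],[-0.016,0,-0.016],[-0.023,0,-0.023],[-0.03,0,-0.03],[-0.038,0,-0.038],[-0.044,0,-0.044],[-0.047,0,-0.047]],"roll":[0,0,0,0,0,0,0,0],"grip":[0.012,0.012,0.012,0.012,0.012,0.012,0.012,0.012]}' 50;  python3 - <<'E'
from h import *
p=get_image("wrist"); save(p,'wrist19.png')
s=observe();print(s['position'],s['ft_force'],s['wrist_torque'])
print([np.round(proj(p,gpt(s,th,.146)),1) for th in (40,45,50)])
E
```

```text
time_s: 23.45
position: [0.6557, 0.0286, 0.1532]
tool_rot: [[-0.988, -0.152, 0.0], [-0.152, 0.988, -0.0], [-0.0, -0.0, -1.0]]
ft_force: [0.1, 0.1, -1.8]
grip_width: 0.0174
time_s: 24.25
position: [0.7022, 0.0358, 0.2004]
tool_rot: [[-0.988, -0.152, 0.001], [-0.152, 0.988, -0.0], [-0.001, -0.0, -1.0]]
ft_force: [0.2, 0.8, -1.0]
grip_width: 0.0175
[0.70235464 0.03583215 0.20050751] [-0.73332369  0.62556173 -0.36966839] [-0.00396562  0.03368497 -0.00153814]
[array([[319.3,  37.9]]), array([[319.3,  55. ]]), array([[319.3,  71.3]])]
```

View pics/wrist19.png

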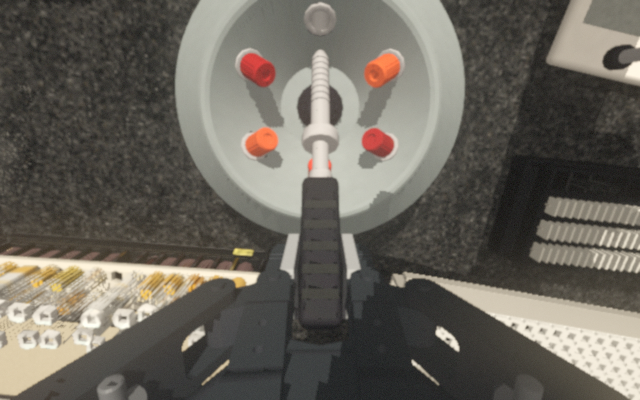

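```bash
python3 -m crank '{"slide":[[0,0,-0.01],[0,0,-0.03],[0.01,0,-0.05],[0.025,0,-0.075],[0.045,0.01,-0.1],[0.07,0.025,-0.1],[0.1,0.04,-0.1],[0.13,0.05,-0.1]],"roll":[0,0,0,0,0.05,0.05,0.05,0.05],"grip":[0.012,0.012,0.012,0.012,0.012,0.012,0.012,0.012]}' 50;  python3 - <<'E'
from h import *
p=get_image("wrist"); save(p,'wrist20.png')
s=observe();print(s['position'])
w6=dict(p); x=np.load('x6.npz'); w6['xyz']=x['wx'];w6['rotation']=x['wr']
w11=dict(p); x=np.load('x11.npz'); w11['xyz']=x['wx'];w11['rotation']=x['wr']
print(tri([ray(w6,185,120),ray(w11,206,78)]))
E
```

```text
time_s: 25.1
position: [0.5638, 0.0661, 0.3003]
tool_rot: [[-0.995, -0.102, 0.0], [-0.102, 0.995, 0.0], [-0.0, 0.0, -1.0]]
ft_force: [0.0, -0.1, -1.8]
grip_width: 0.0174
[0.55989922 0.06708317 0.30098127]
(array([ 0.45205666, -0.04729879,  0.02588109]), [np.float64(3.945078278944892e-06), np.float64(3.9450782789164565e-06)])
```

View pics/wrist20.png

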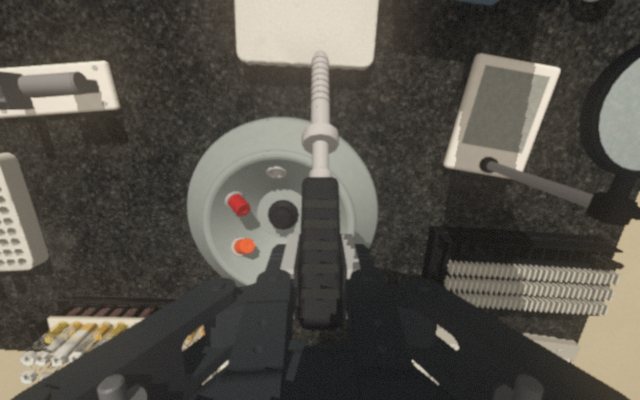

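```bash
python3 -m crank '{"slide":[[0.002,-0.02,0],[0.005,-0.055,0],[0.008,-0.1,0],[0.01,-0.145,0],[0.012,-0.19,0],[0.015,-0.235,0],[0.017,-0.275,0],[0.0184,-0.304,0.01]],"roll":[0,-0.02,-0.04,-0.06,-0.077,-0.077,-0.077,-0.077],"grip":[0.012,0.012,0.012,0.012,0.012,0.012,0.012,0.012]}' 50;  python3 - <<'E'
from h import *
p=get_image("wrist"); save(p,'wrist21.png')
s=observe();R=np.array(s['tool_rot']);print(s['position'],np.degrees(np.arctan2(R[1,0],R[0,0])))
print(R.T@(np.array([.5726,-.2374,.171])-s['position']))
im=p['frame'][:,:,::-1].copy()
X=[.5132,-.294,1.7507];c,sn=np.cos(X[2]),np.sin(X[2])
for l in [(.079,.0125,.058),(.079,-.0125,.058),(.018,0.0125,.058),(.018,-.0125,.058),(-.081,.03,.01),(-.081,-.03,.01),(.081,.03,.01),(.081,-.03,.01)]:
    q=proj(p,[X[0]+c*l[0]-sn*l[1],X[1]+sn*l[0]+c*l[1],l[2]])[0]; cv2.circle(im,tuple(int(round(a)) for a in q),2,(0,255,0),-1)
cv2.imwrite('pics/wrist21a.png',im)
E
```

```text
time_s: 25.95
position: [0.578, -0.2416, 0.2911]
tool_rot: [[-0.984, -0.177, 0.002], [-0.177, 0.984, -0.002], [-0.002, -0.002, -1.0]]
ft_force: [-0.1, 0.3, -1.6]
grip_width: 0.0172
[ 0.57733726 -0.24483557  0.2878111 ] -170.00305834138103
[0.00313145 0.0081745  0.11681581]
```

View pics/wrist21a.png

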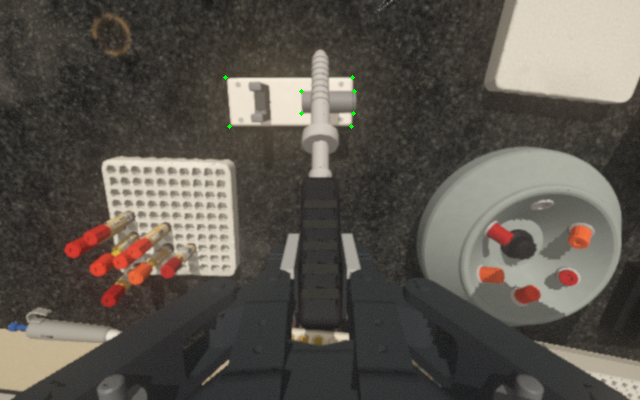

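```bash
python3 -m crank '{"slide":[[0.003,0.004,0.01],[0.003,0.008,0.03],[0.003,0.008,0.055],[0.003,0.008,0.08],[0.003,0.008,0.1],[0.003,0.008,0.112],[0.003,0.008,0.117],[0.003,0.008,0.117]],"roll":[0,0,0,0,0,0,0,0],"grip":[0.012,0.012,0.012,0.012,0.012,0.012,0.012,0.012]}' 40;  python3 - <<'E'
from h import *
p=get_image("wrist"); save(p,'wrist22.png');p=get_image("scene"); save(p,'scene22.png')
im=p['frame'][:,:,::-1]; cv2.imwrite('pics/scene22c.png',cv2.resize(im[130:270,320:460],None,fx=4.2,fy=4.2,interpolation=2))
s=observe();R=np.array(s['tool_rot']);print(s['position'],s['ft_force'],np.degrees(np.arctan2(R[1,0],R[0,0])))
g=R[:,0]*[1,1,0]; O=np.array([.5051,-.2497,.058])
for th in (45,30,15,5,0):
    t=np.radians(th);L=.115;h=.018*np.sin(t)-L*np.cos(t);z=.018*np.cos(t)+L*np.sin(t)
    G=O+g*h+[0,0,z]; print(th,np.round(R.T@(G-[0,0,.0187]-s['position']),4))
E
```

```text
time_s: 26.8
position: [0.5739, -0.2315, 0.1729]
tool_rot: [[-0.984, -0.178, -0.0], [-0.178, 0.984, 0.0], [0.0, 0.0, -1.0]]
ft_force: [-0.4, 0.2, -1.2]
grip_width: 0.0172
[ 0.57421195 -0.23168805  0.17384436] [ 1.20463978 -0.56992573 -1.00259794] -169.73168887301082
45 [ 0.0027 -0.0054  0.0405]
30 [-0.0193 -0.0053  0.0615]
15 [-0.0351 -0.0053  0.0874]
5 [-0.0416 -0.0053  0.1067]
0 [-0.0436 -0.0053  0.1166]
```

View pics/wrist22.png

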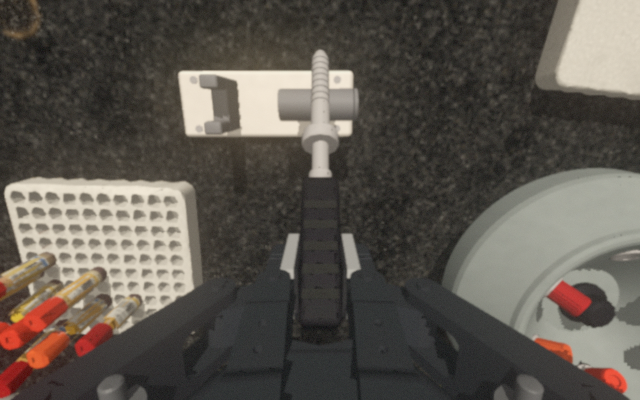

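View pics/scene22c.png

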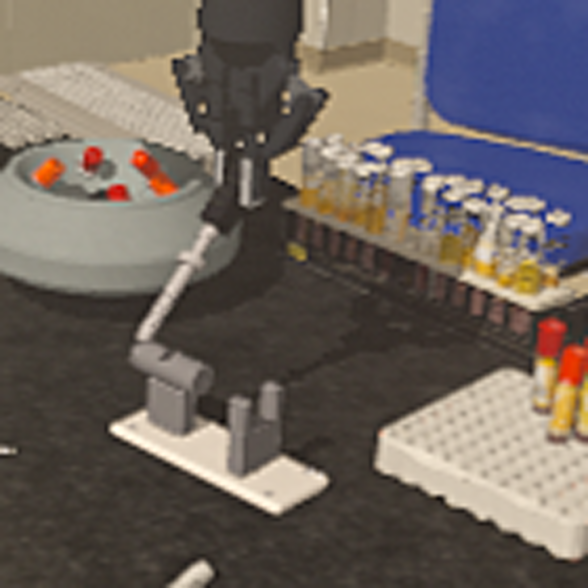

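```bash
python3 -m crank '{"slide":[[0.002,-0.002,0.015],[0.003,-0.004,0.03],[0.003,-0.004,0.039],[-0.003,-0.004,0.0455],[-0.009,-0.004,0.051],[-0.014,-0.004,0.056],[-0.019,-0.004,0.0615],[-0.025,-0.004,0.07]],"roll":[0,0,0,0,0,0,0,0],"grip":[0.012,0.012,0.012,0.012,0.012,0.012,0.012,0.012]}' 30;  python3 - <<'E'
from h import *
p=get_image("wrist"); save(p,'wrist23.png')
s=observe();R=np.array(s['tool_rot']);print(s['position'],s['ft_force'],np.degrees(np.arctan2(R[1,0],R[0,0])))
g=R[:,0]*[1,1,0]; O=np.array([.5051,-.2497,.058])
for th in (25,20,15,10,5,0):
    t=np.radians(th);L=.115;h=.018*np.sin(t)-L*np.cos(t);z=.018*np.cos(t)+L*np.sin(t)
    G=O+g*h+[0,0,z]; print(th,np.round(R.T@(G-[0,0,.0187]-s['position']),4),proj(p,gpt(s,th,.146)))
E
```

```text
time_s: 27.7
position: [0.5998, -0.231, 0.1029]
tool_rot: [[-0.984, -0.178, 0.001], [-0.178, 0.984, -0.001], [-0.001, -0.001, -1.0]]
ft_force: [-4.2, -1.3, 2.8]
grip_width: 0.0174
[ 0.60021432 -0.23054321  0.10112663] [-0.68901676 -1.27525175  0.72896731] -169.70760946029205
25 [ 0.0004 -0.0019 -0.0031] [[319.86950108 -17.31741947]]
20 [-0.0049 -0.0019  0.0056] [[319.84365377 -38.46086999]]
15 [-0.0094 -0.0019  0.0147] [[319.81069499 -61.18468926]]
10 [-0.0131 -0.0019  0.0241] [[319.7686703  -85.78998437]]
5 [-0.016  -0.0019  0.0339] [[ 319.71488643 -112.6523627 ]]
0 [-0.018  -0.0019  0.0438] [[ 319.64555451 -142.24832824]]
```

View pics/wrist23.png

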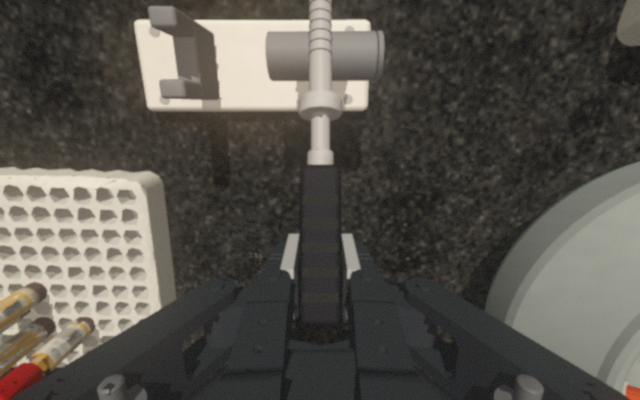

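```bash
python3 -m crank '{"slide":[[-0.003,0,0.004],[-0.006,0,0.0085],[-0.009,0,0.014],[-0.0115,0,0.0195],[-0.0135,0,0.025],[-0.015,0,0.03],[-0.016,0,0.033],[-0.016,0,0.033]],"roll":[0,0,0,0,0,0,0,0],"grip":[0.012,0.012,0.012,0.012,0.012,0.012,0.012,0.012]}' 30;  python3 - <<'E'
from h import *
p=get_image("wrist"); save(p,'wrist24.png');p=get_image("scene"); save(p,'scene24.png')
im=p['frame'][:,:,::-1]; cv2.imwrite('pics/scene24c.png',cv2.resize(im[130:270,320:460],None,fx=4.2,fy=4.2,interpolation=2))
p=get_image("wrist")
s=observe();R=np.array(s['tool_rot']);print(s['position'],s['ft_force'],np.degrees(np.arctan2(R[1,0],R[0,0])))
g=R[:,0]*[1,1,0]; O=np.array([.5051,-.2497,.058])
for th in (10,5,0,-5):
    t=np.radians(th);L=.115;h=.018*np.sin(t)-L*np.cos(t);z=.018*np.cos(t)+L*np.sin(t)
    G=O+g*h+[0,0,z]; print(th,np.round(R.T@(G-[0,0,.0187]-s['position']),4),proj(p,gpt(s,th,.072)),proj(p,gpt(s,th,.08)))
E
```

```text
time_s: 28.55
position: [0.6151, -0.2281, 0.0693]
tool_rot: [[-0.984, -0.178, 0.0], [-0.178, 0.984, 0.0], [-0.0, 0.0, -1.0]]
ft_force: [-2.2, -0.6, 1.4]
grip_width: 0.0173
[ 0.61517075 -0.228095    0.06978418] [ 0.0923882  -0.63774032  0.14868911] -169.73867313645104
10 [ 0.002  -0.0017 -0.0072] [[318.87372761 106.22152894]] [[318.88205588  86.53188928]]
5 [-0.0008 -0.0017  0.0025] [[318.82599595 104.22738363]] [[318.82874072  83.18006782]]
0 [-0.0028 -0.0017  0.0125] [[318.77311258 103.52118191]] [[318.76893873  81.15281816]]
-5 [-0.004  -0.0016  0.0226] [[318.71487283 104.31975549]] [[318.70220457  80.72062575]]
```

View pics/wrist24.png

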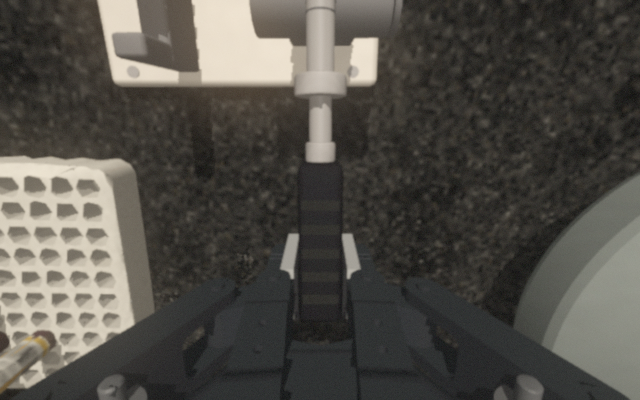

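View pics/scene24c.png

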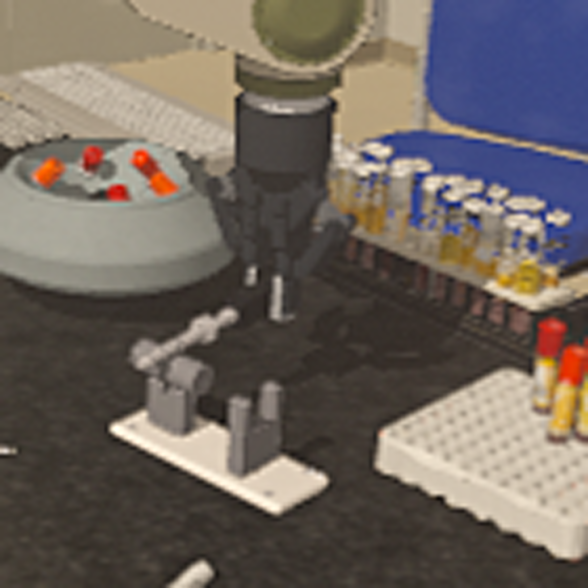

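```bash
python3 -m crank '{"slide":[[-0.001,0,0.003],[-0.0015,0,0.006],[-0.002,0,0.009],[-0.0025,0,0.011],[-0.003,0,0.0125],[-0.003,0,0.0125],[-0.003,0,0.0125],[-0.003,0,0.0125]],"roll":[0,0,0,0,0,0,0,0],"grip":[0.012,0.012,0.012,0.012,0.012,0.012,0.012,0.012]}' 30;  python3 - <<'E'
from h import *
p=get_image("wrist"); save(p,'wrist25.png')
s=observe();print(s['position'],s['ft_force'],s['wrist_torque'])
a=cv2.imread('pics/wrist5.png')[0:250,250:390];b=cv2.imread('pics/wrist25.png')[0:250,250:390];c=cv2.imread('pics/wrist24.png')[0:250,250:390]
cv2.imwrite('pics/cmp25.png',cv2.resize(np.hstack([a,b,c]),None,fx=1.9,fy=2.3,interpolation=2))
E
```

```text
time_s: 29.5
position: [0.6179, -0.2276, 0.0572]
tool_rot: [[-0.984, -0.178, 0.0], [-0.178, 0.984, 0.0], [-0.0, 0.0, -1.0]]
ft_force: [-2.2, -1.4, 2.1]
grip_width: 0.0176
[ 0.61791895 -0.22756783  0.05721379] [-1.2033828  -0.53565808  1.64678172] [-0.0821516   0.55891285  0.00283221]
```

View pics/cmp25.png

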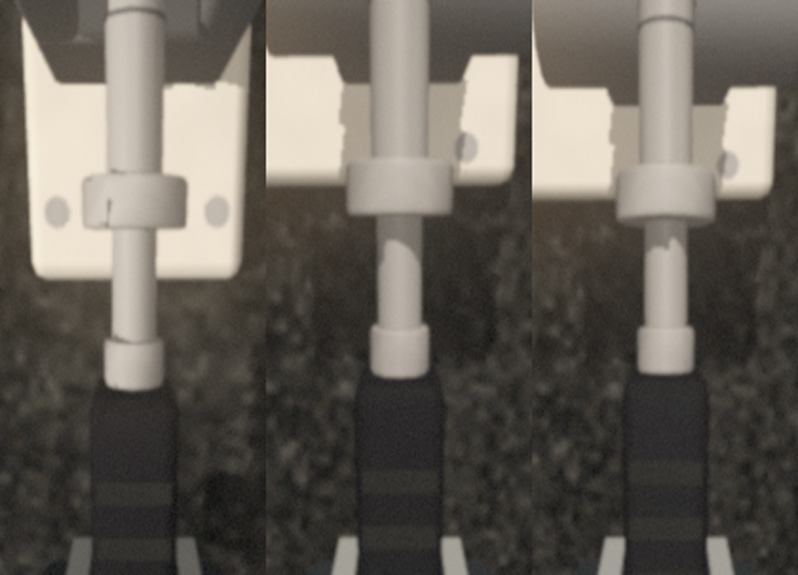

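```bash
python3 -m crank '{"slide":[[0,0,-0.01],[0,0,-0.03],[0,0,-0.06],[0,0,-0.09],[0,0,-0.12],[0,0,-0.15],[0,0,-0.17],[0,0,-0.18]],"roll":[0,0,0,0,0,0,0,0],"grip":[0.012,0.012,0.012,0.012,0.012,0.012,0.012,0.012]}' 50;  python3 - <<'E'
from h import *
p=get_image("wrist"); save(p,'wrist26.png'); q=get_image("scene"); save(q,'scene26.png')
s=observe();R=np.array(s['tool_rot']);print(s['position'],s['ft_force'],s['wrist_torque'])
cv2.imwrite('pics/scene26c.png',cv2.resize(q['frame'][110:230,310:430,::-1],None,fx=5,fy=5,interpolation=2))
for th in (-3,0,3,6): print(th,np.round(proj(q,[gpt(s,th,d) for d in (.048,.082,.1485)]),1).tolist())
print(R.T@(np.array([.471,.08,.26])-s['position']))
E
```

```text
time_s: 30.35
position: [0.6184, -0.2276, 0.2399]
tool_rot: [[-0.984, -0.178, 0.004], [-0.178, 0.984, -0.002], [-0.004, -0.002, -1.0]]
ft_force: [-0.6, 0.3, -1.0]
grip_width: 0.0173
[ 0.61825092 -0.22761596  0.23852632] [-0.02728892  0.43521526 -1.23486408] [ 0.02408244 -0.12040471 -0.00943071]
-3 [[378.6, 151.4], [371.1, 153.2], [355.8, 156.9]]
0 [[378.5, 152.2], [371.1, 154.6], [355.7, 159.5]]
3 [[378.5, 153.0], [371.0, 156.0], [355.6, 162.0]]
6 [[378.5, 153.8], [371.0, 157.3], [355.7, 164.5]]
[ 0.08996019  0.32891795 -0.02217389]
```

View pics/scene26c.png

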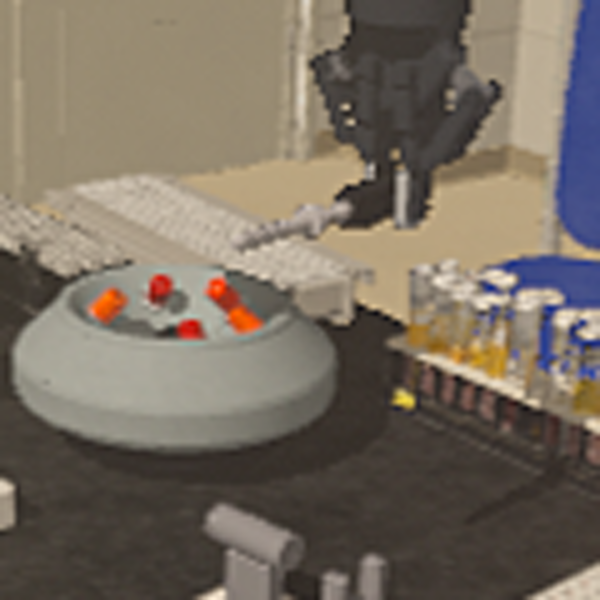

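```bash
python3 -m crank '{"slide":[[0.005,0.02,-0.01],[0.015,0.06,-0.02],[0.026,0.105,-0.02],[0.037,0.15,-0.02],[0.048,0.195,-0.02],[0.06,0.24,-0.02],[0.07,0.28,-0.02],[0.08,0.315,-0.02]],"roll":[0.1,0.24,0.38,0.52,0.66,0.8,0.94,1.08],"grip":[0.012,0.012,0.012,0.012,0.012,0.012,0.012,0.012]}' 50;  python3 - <<'E'
from h import *
s=observe();R=np.array(s['tool_rot']);print(s['position'],np.degrees(np.arctan2(R[1,0],R[0,0])))
print(R.T@(np.array([.471,.08,.088])-s['position']))
E
```

```text
time_s: 31.25
position: [0.4815, 0.0699, 0.2561]
tool_rot: [[-0.617, 0.787, -0.002], [0.787, 0.617, 0.001], [0.002, -0.001, -1.0]]
ft_force: [-0.5, -0.5, -0.2]
grip_width: 0.0173
[0.48145329 0.06992781 0.25606031] 128.08836134883293
[ 0.01408863 -0.00180053  0.16808705]
```

```bash
python3 -m crank '{"slide":[[0.004,0,0],[0.008,0,0],[0.014,0,0],[0.014,0,0.01],[0.014,0,0.03],[0.014,0,0.06],[0.014,0,0.09],[0.014,0,0.12]],"roll":[0.14,0.28,0.42,0.56,0.665,0.665,0.665,0.665],"grip":[0.012,0.012,0.012,0.012,0.012,0.012,0.012,0.012]}' 50;  python3 - <<'E'
from h import *
p=get_image("wrist"); save(p,'wrist27.png')
s=observe();R=np.array(s['tool_rot']);print(s['position'],np.degrees(np.arctan2(R[1,0],R[0,0])))
print(R.T@(np.array([.471,.1545,.088])-s['position']))
E
```

```text
time_s: 32.05
position: [0.4734, 0.0792, 0.1351]
tool_rot: [[-0.005, 1.0, -0.002], [1.0, 0.005, 0.0], [0.0, -0.002, -1.0]]
ft_force: [0.3, 0.1, -0.7]
grip_width: 0.0169
[0.47121349 0.07925254 0.13087953] 90.27371952067158
[0.07520724 0.00056517 0.04294683]
```

View pics/wrist27.png

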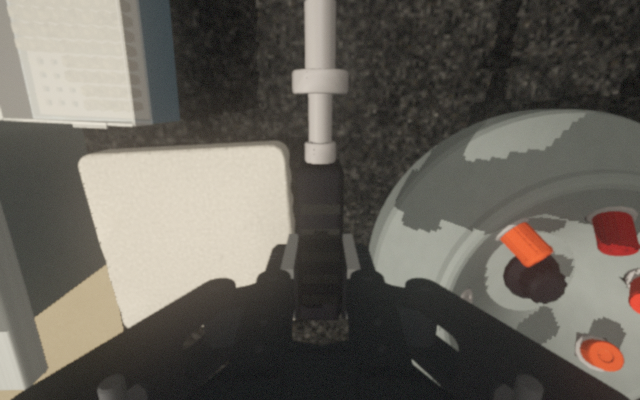

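```bash
python3 -m crank '{"slide":[[0.008,0.0005,0.003],[0.02,0.0005,0.01],[0.034,0.0005,0.02],[0.048,0.0005,0.03],[0.06,0.0005,0.038],[0.069,0.0005,0.042],[0.075,0.0005,0.043],[0.075,0.0005,0.043]],"roll":[0,0,0,0,0,0,0,0],"grip":[0.012,0.012,0.012,0.012,0.012,0.012,0.012,0.012]}' 50;  python3 - <<'E'
from h import *
p=get_image("wrist"); save(p,'wrist28.png'); q=get_image("scene"); save(q,'scene28.png'); t=get_image("top"); save(t,'top28.png')
s=observe();R=np.array(s['tool_rot']);print(s['position'],s['ft_force'],np.degrees(np.arctan2(R[1,0],R[0,0])))
cv2.imwrite('pics/scene28c.png',cv2.resize(q['frame'][110:210,230:340,::-1],None,fx=6,fy=6,interpolation=2))
cv2.imwrite('pics/top28c.png',cv2.resize(t['frame'][165:245,195:295,::-1],None,fx=6,fy=6,interpolation=2))
for th in (-3,0,3): print(th,np.round(proj(q,[gpt(s,th,d) for d in (.048,.082,.1485)]),1).tolist(),gpt(s,th,.1485))
print(proj(t,gpt(s,0,.1485)),proj(q,[.471,.303,.107]),proj(t,[.471,.303,.107]))
E
```

```text
time_s: 32.9
position: [0.4744, 0.1548, 0.0942]
tool_rot: [[-0.006, 1.0, 0.0], [1.0, 0.006, -0.0], [-0.0, 0.0, -1.0]]
ft_force: [0.3, 0.4, -0.4]
grip_width: 0.0172
[0.47464814 0.15382204 0.09454593] [ 0.16082705 -0.49213097 -0.27089814] 90.27011159207201
-3 [[284.8, 162.2], [280.8, 159.4], [273.3, 154.2]] [0.47393111 0.30211887 0.12100621]
0 [[284.8, 162.8], [280.8, 160.4], [273.4, 156.0]] [0.47393541 0.30232179 0.1132343 ]
3 [[284.9, 163.4], [280.9, 161.4], [273.5, 157.8]] [0.47394163 0.3021177  0.10546243]
[[224.40591459 197.23252001]] [[272.71325992 157.50709034]] [[224.53815431 198.29863509]]
```

View pics/scene28c.png

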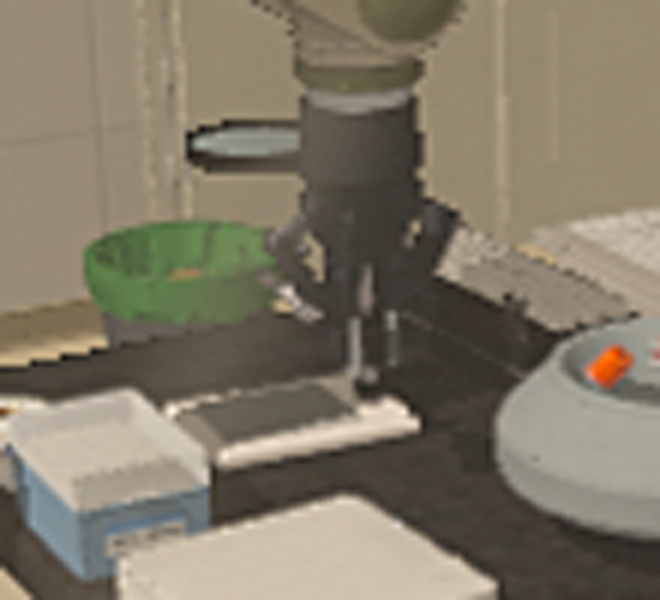

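View pics/top28c.png

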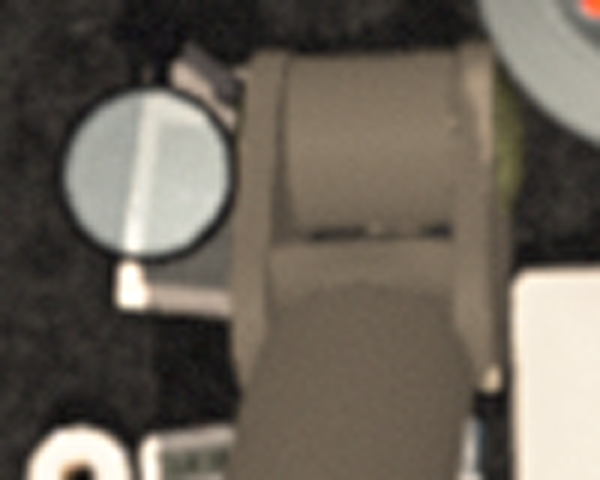

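View pics/wrist28.png

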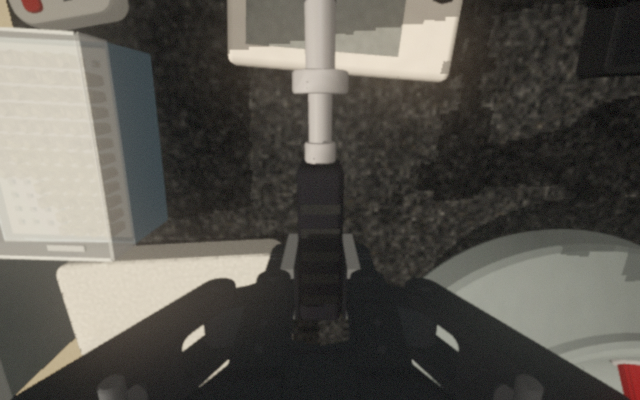

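Run:
```python
from h import *
p=get_image("wrist")
a=onz(p,229,63,.014);b=onz(p,447,81,.014);print(a,b,np.linalg.norm(a-b)); 
d=(b-a)/np.linalg.norm(b-a); n=np.array([-d[1],d[0],0]); m=(a+b)/2; c=m+n*.055; print('center',c,'reading',c-.016*d, np.degrees(np.arctan2(d[1],d[0])))
cv2.imwrite('pics/w28c.png',cv2.resize(p['frame'][0:110,210:470,::-1],None,fx=3,fy=3,interpolation=2))
```

```text
[0.41305411 0.25039232 0.014     ] [0.55870839 0.23993385 0.014     ] 0.14602927364496904
center [0.48982029 0.30002185 0.014     ] reading [0.47386138 0.30116775 0.014     ] -4.1069820068052
```

View pics/w28c.png

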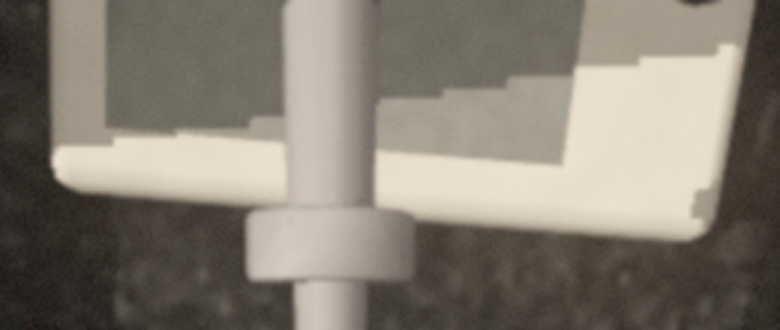

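```bash
python3 -m crank '{"slide":[[0.0003,-0.0005,0.002],[0.0007,-0.001,0.004],[0.0007,-0.0015,0.0062],[0.0007,-0.0015,0.0062],[0.0007,-0.0015,0.0062],[0.0007,-0.0015,0.0062],[0.0007,-0.0015,0.0062],[0.0007,-0.0015,0.0062]],"roll":[0,0,0,0,0,0,0,0],"grip":[0.012,0.012,0.012,0.012,0.012,0.012,0.012,0.012]}' 50;  python3 - <<'E'
from h import *
q=get_image("scene"); w=get_image("wrist"); save(w,'wrist29.png')
s=observe();print(s['position'],s['ft_force'],s['qvel'],s['grip_width'])
cv2.imwrite('pics/scene29c.png',cv2.resize(q['frame'][135:185,250:310,::-1],None,fx=10,fy=10,interpolation=2))
for th in (-3,0,3): print(th,np.round((proj(q,[gpt(s,th,d) for d in (.048,.076,.1485)])-[250,135])*10).tolist(),gpt(s,th,.1485))
E
```

```text
time_s: 33.9
position: [0.4729, 0.1548, 0.0881]
tool_rot: [[-0.005, 1.0, 0.0], [1.0, 0.005, 0.0], [0.0, 0.0, -1.0]]
ft_force: [-0.2, 1.0, -0.8]
grip_width: 0.0172
[0.47292485 0.1547751  0.08805851] [ 0.63318812  0.08781771 -1.22777572] [-0.04733399  0.08983018  0.01039558 -0.02080193 -0.06536101  0.02685556] 0.017146680312904825
-3 [[344.0, 288.0], [310.0, 264.0], [229.0, 207.0]] [0.47217704 0.30306981 0.11452976]
0 [[344.0, 294.0], [311.0, 274.0], [229.0, 225.0]] [0.47217626 0.30327329 0.10675787]
3 [[344.0, 300.0], [311.0, 283.0], [231.0, 243.0]] [0.47217754 0.30306975 0.09898598]
```

View pics/scene29c.png

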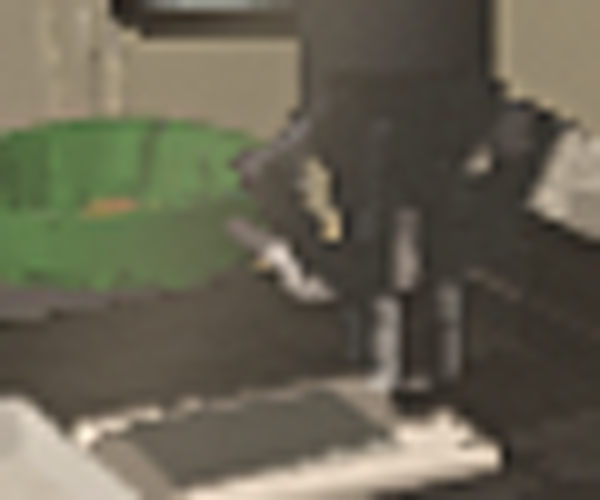

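```bash
python3 -c "
from rig import close_job; print(close_job())"
```

```text
the job is handed in; nothing more can be done
None
```

I drew the depth gauge out of its stand and pushed it down the empty pocket until its collar stopped on the rim. I then pulled it out and handed in with it level under the magnifier, still gripped. The clock read 33.9 s just before hand-in.

**How I tilted the gauge:** the moves allow no tilting of the tool, so I turned the gauge in the jaws instead.
- I hooked the rod under the fixed magnifier ring to tip it to 45°.
- Afterwards I laid it across the fixed stand sleeve to bring it back to level.
- The forces were a few newtons each time. The gauge slid about 2 mm forward in the grip during levelling, and I allowed for that at the end.

**Seating check:** the collar stopped within about 1.5 mm of where I had calculated. A further 1.6 mm of commanded push on each axis produced no movement; the force rose to about 14 N. The pocket is clear to full depth.

**Final check:**
- **Tip position:** it works out at (0.472, 0.303, 0.107) m, with only sensor noise on the wrist force and the arm still.
- **Level:** the scene picture shows the gauge level to within about 1–2°.

**Disagreements:**
- **Reading point:** the magnifier ring put it at (0.470, 0.304) and the base at (0.4735, 0.3015). I aimed between the two.
- **Overhead camera:** it read up to about 7 mm lower in y than the wrist and scene cameras on tall things, so I left it out of the final numbers.

I saw no contact with the rotor, tubes, forceps or marker in the pictures or forces. I did not take a separate last picture of the forceps and the marker.

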